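# Sort spice tins by length on a sloping rack and close the keeper

### The job

Sort the four red spice tins by length on the sloping wooden rack: the two long tins in the left-hand pair of lanes and the two short ones in the right-hand pair (left and right as the robot sees it), one tin to a lane, laid in along the lane and not dropped. Then slide the green keeper bar down the slope (it has a grip tab) until it presses on the tins and holds all four home against the foot of the rack, without squeezing them hard, and let go. Leave the lunchbox, tumbler, saucer and ladle rest alone.

Things in the scene. Friction and masses are not known exactly. Their poses are not given: they have to be found in the camera images.
- long_a: First long spice tin: closed square red box with a white lid at its +x end, 92 mm long (own x axis), 30 x 30 mm in section. Origin at the centre of the box; lies flat on the counter at the start (origin 15 mm up).
- long_b: Second long spice tin: closed square red box with a white lid at its +x end, 92 mm long (own x axis), 30 x 30 mm in section. Origin at the centre of the box; lies flat on the counter at the start (origin 15 mm up).
- short_a: First short spice tin: closed square red box with a white lid at its +x end, 72 mm long (own x axis), 30 x 30 mm in section. Origin at the centre of the box; lies flat on the counter at the start (origin 15 mm up).
- short_b: Second short spice tin: closed square red box with a white lid at its +x end, 72 mm long (own x axis), 30 x 30 mm in section. Origin at the centre of the box; lies flat on the counter at the start (origin 15 mm up).
- deck: Deck of the fixed wooden rack, sloping 25 degrees. Origin: on the lane floors, mid-width, at the inner face of the foot wall (20 mm high), 35 mm above the counter. x points up the slope (away from the robot), y left along the foot, z square to the deck. Four lanes run along x, 35 mm wide between ribs 4 mm high; a tin at home has its centre at half its length in x, 15 mm in z.
- left_pair (a point): Point on the deck at the foot wall, midway between the two left lanes (for long tins): deck y = +58 mm. The lanes' middle lines lie 29 mm either side of it in deck y (+29 and +87 mm).
- right_pair (a point): Point on the deck at the foot wall, midway between the two right lanes (for short tins): deck y = -58 mm. The lanes' middle lines lie 29 mm either side of it (-29 and -87 mm).
- keeper (a joint): Slide of the green keeper bar (240 mm across the deck, 20 along the slope, top 26 mm above the lane floors): 0 = fully up the slope, grows (m) towards the foot, end stop 0.048; 0.040 when it bears on four tins sorted and home. Starts at 0 to 0.008; 1.5 N friction holds it. Its stepped lower face is at deck x = 132 mm (left pair) and 112 mm (right pair) at joint 0.
- keeper_tab (a point): Centre of the top of the keeper's green grip tab, which stands square to the deck at mid-width (deck y = 0): 24 mm across (deck y), 16 mm along the slope, 36 mm tall from the bar's top to this point, which is 62 mm above the lane floor. At deck x = 142 mm at joint 0; moves with the keeper.
- lunchbox: Pink plastic lunchbox, 104 x 174 x 59 mm high; origin under its centre. Bystander.
- tumbler: Clear acrylic tumbler, 72 mm across, 110 mm high; origin under its centre. Bystander.
- saucer: Blue ceramic saucer, 140 mm across, 20 mm high; origin under its centre. Bystander.
- ladle_rest: Stainless ladle rest: dish 96 mm across, 18 mm high, with a flat tail 142 mm out to its -y side; origin under the dish's centre. Bystander.

How it is judged:
By the outcome, as a careful person would: the job done as asked, in the order asked, and still so for the second after the job is handed in, with the robot touching nothing.
It also fails if it takes over 72 s, if anything falls off the work surface, if the arm or the gripper's body presses on something with over 40 N, if the wrist force passes 120 N, or if a joint passes its speed limit or range.

### The arm

A 6-joint arm with a two-finger parallel gripper is mounted at the origin on the work surface. World frame = base frame: x ahead of the robot, y to its left, z up, the work surface at z = 0. Lengths are in mm, angles in rad, forces in N, time in s.
With the tool pointing down it reaches from about 350 to 775 mm from the base axis. Payload 5.5 kg.
Tool frame: the origin (TCP) lies at the very end of the fingers, on their centre line; the grasp point (between the pads) lies 19 mm behind it (ctrl.hold_point_z is the z of the grasp point in the tool frame, in mm); z points along the fingers, y is the line along which they close (so a half turn about z gives the same grasp; the last joint's range is limited). The gripper opens to 85 mm and grips with 20 to 120 N. Pads are 22 mm wide; open, the fingers measure 114 mm over their backs; the gripper's body (76 mm by 85 mm) begins 54 mm behind the grasp point. The pads swing forward as they close: fully open they stand 13 mm farther back than shut.
Start: joints at [-1.333, 0.313, 0.046, 1.304, 0, 1.431], TCP at [212.103, -534.494, 231.323] pointing down, gripper open.
Joint ranges: [-2.76, 2.76], [-0.86, 1.69], [-1.03, 1.26], [-2.2, 2.34], [-1.47, 1.5], [-3.14, 3.14]. Speed limits (rad/s): [2.57, 2.57, 3.14, 3.14, 3.14, 3.14].

### API

Orientations are given as [roll, pitch, yaw] about the fixed x, y, z axes, in that order (R = Rz(yaw) Ry(pitch) Rx(roll)).
In Python, from station import ctrl, optics gives the robot as it stands.
- The arm moves only by the tool step_arm, never from a script. Its argument "targets" is a list of rows, each a list of 6 numbers: the shift along the world's x, y, z in m, then the turn, a rotation vector about the world's x, y, z in degrees. In form: [[tx, ty, tz, ax, ay, az], ...]. A call has 1 to 12 rows; each row is the pose to reach, as a shift and turn from the pose commanded when the call began; what a row does not reach only later rows make up. A row lasts 1/8 s, in which the tool goes at most 62.5 mm and 10.7 degrees, less where a joint would pass 70% of its speed; a pose out of reach is approached as far as the arm can. A call with a gripper value outside its range is refused whole. "hand" is the opening, from -1 (shut) to 1 (fully open), set as the call begins (left out, the last holds). The fingers move at their own pace and stop on an object; the grip force is fixed at half the most. Time passes only in rows, so rows that repeat a pose let the fingers close. It gives the time, the measured TCP pose, the force, the opening and the grip force at its end, in the units of the state.
- ctrl.state(): the state, without advancing time (a new reading comes with each control period).
- optics.grab_frame(name): name is "scene" or "top" or "wrist"; returns a dict with "image" (420x560x3 uint8, red, green, blue), "range_z" (420x560 float32, mm along the optical axis (not along the pixel's ray), 0 where there is no reading), "fx", "fy", "cx", "cy" (pixels), "k1" (the pictures are not rectified: a ray, as slopes to the right and down, at radius r is drawn at 1 + k1 r^2 times it, then the intrinsics apply), "position" and "rotation" of the camera in the world. Camera axes: x right, y up, looking along -z (the intrinsics and any distortion apply to the point x, -y, -z); pixel columns grow to the right and rows downward; lengths in mm; the calibration is good to about 2 mm. A picture is of the moment at which its call begins.
- ctrl.sign_off(): hands the job in; it is judged then, once.
The state is a dict: "time_s": time; "q": joint angles; "qvel": joint speeds; "joint_efforts": joint torques, N m; "ee_pos": TCP position; "orientation": TCP orientation; "ft_force": force on the tool from outside, world axes, zero at the start; "torque": the same for the moment, N m; "opening": opening from 0.0 (shut) to 1.0 (fully open); "grip_force": force on a finger pad.
Only numpy, scipy, OpenCV 4.12 (cv2) and the standard library are available. Lean on these libraries where they do the work, as an engineer would, in place of code of your own. Each camera call takes 0.05 s, during which the arm holds its last target. There are 200 camera calls.

## Working session

There is one attempt and no reset: what is moved stays moved. The work goes in short steps, Python scripts to look and compute and a tool call to move; the robot and the scene stay as the last step left them, time stands still between calls to the robot, and variables do not carry over. Pictures are saved under pics/ and viewed, at most 10 in all, crops included, and the job is handed in when it is done.

Besides the shell and the picture viewer there is one more tool, called after ">>>" by a JSON object that holds its "fn" and its "kwargs". step_arm: Moves the arm, as the interface text tells. Its arguments: {"type":"object","properties":{"targets":{"type":"array","items":{"type":"array","items":{"type":"number"}}},"hand":{"type":"number"}},"required":["targets"]}

```bash
ls; mkdir -p pics
python3 - <<'E'
from station import ctrl, optics
import cv2,numpy as np
print(ctrl.state(), ctrl.hold_point_z)
for n in ("scene","top"):
    f=optics.grab_frame(n); cv2.imwrite(f"pics/{n}0.png",f["image"][...,::-1])
    print(n,{k:v for k,v in f.items() if k not in("image","range_z")})
    r=f["range_z"]; print((r>0).mean(), r[r>0].min() if (r>0).any() else None, r.max())
E
```

```text
pics
{'time_s': 0.0, 'q': array([-1.33259693e+00,  3.13988510e-01,  4.49779104e-02,  1.30359482e+00,
        2.39086769e-06,  1.43119127e+00]), 'qvel': array([ 0.00054035, -0.00047039,  0.00047006, -0.00093068,  0.00042118,
        0.00088691]), 'joint_efforts': array([ 1.53215897e-04, -4.80634582e+01,  2.98530364e+01,  1.94687967e-02,
       -2.21446123e-05,  6.42844668e-06]), 'ee_pos': array([ 211.97407711, -533.95385261,  230.41519621]), 'orientation': array([-3.13980150e+00, -2.54106188e-04,  3.77804224e-01]), 'ft_force': array([ 0.33577717, -0.07758309, -0.5794766 ]), 'torque': array([0.02198418, 0.04767436, 0.06237218]), 'grip_force': 0.0, 'opening': 1.0004890022311712} -18.700000000000003
scene {'fx': 523.5320584270426, 'fy': 523.5320584270426, 'cx': 272.8395364454217, 'cy': 201.75461754492395, 'k1': -0.08166673108347898, 'position': array([1706.63324665,  440.30946917, 1023.59548715]), 'rotation': array([ 0.89603262, -0.01427257,  1.87616268])}
0.9959183673469387 1136.9774 3999.534
top {'fx': 503.2495526128414, 'fy': 503.2495526128414, 'cx': 279.8184697119644, 'cy': 212.30250306662722, 'k1': -0.15472618703858182, 'position': array([ 359.26692277,  127.5055242 , 1390.94269555]), 'rotation': array([ 0.183469  , -0.0063939 , -1.58962701])}
0.9959651360544217 571.4864 2407.2166
```

View pics/scene0.png

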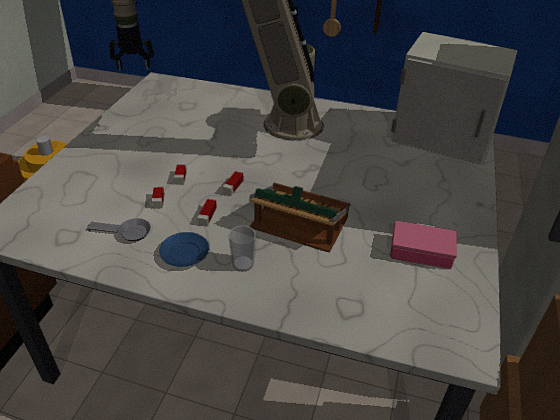

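View pics/top0.png

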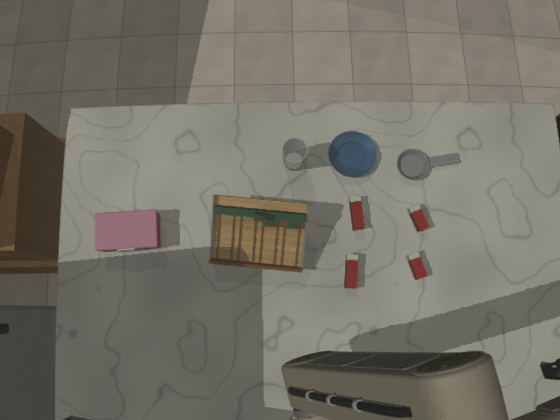

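The scene view shows four red tins at about (180,172), (233,182), (158,195) and (207,210), with the rack at (300,212). In the top view the long tins are at (357,213) and (351,271), the short ones at (419,218) and (418,266), and the rack at (258,233) with the green keeper along its upper edge near (262,213).

```bash
cat > h.py <<'E'
from station import ctrl, optics
import cv2, numpy as np
from scipy.spatial.transform import Rotation as R
def cam(n):
    f=optics.grab_frame(n); f["R"]=R.from_euler("xyz",f["rotation"]).as_matrix()
    f["hsv"]=cv2.cvtColor(f["image"],cv2.COLOR_RGB2HSV); return f
def rays(f,uv):
    K=np.array([[f["fx"],0,f["cx"]],[0,f["fy"],f["cy"]],[0,0,1.]])
    s=cv2.undistortPoints(np.float64(uv).reshape(-1,1,2),K,np.array([f["k1"],0,0,0.])).reshape(-1,2)
    return np.c_[s[:,0],-s[:,1],-np.ones(len(s))]@f["R"].T      # unit depth along axis
def depth_pts(f,uv):
    uv=np.int32(uv); d=f["range_z"][uv[:,1],uv[:,0]]; k=d>0
    return f["position"]+rays(f,uv[k])*d[k,None]
def on_plane(f,uv,n,c):           # plane n.p=c
    r=rays(f,uv); n=np.float64(n); return f["position"]+r*((c-n@f["position"])/(r@n))[:,None]
def mask(f,lo,hi):
    m=cv2.inRange(f["hsv"],np.array(lo),np.array(hi)); return m
def red(f): return mask(f,(0,110,50),(8,255,255))|mask(f,(172,110,50),(180,255,255))
def green(f): return mask(f,(65,60,15),(95,255,255))
def blobs(m,amin):
    n,l,s,c=cv2.connectedComponentsWithStats(m)
    return [np.argwhere(l==i)[:,::-1] for i in range(1,n) if s[i,4]>=amin]
def tri(f1,uv1,f2,uv2):           # two-view ray crossing
    a,b=rays(f1,[uv1])[0],rays(f2,[uv2])[0]; d=f2["position"]-f1["position"]
    t=np.linalg.lstsq(np.c_[a,-b],d,rcond=None)[0]
    p,q=f1["position"]+a*t[0],f2["position"]+b*t[1]; return (p+q)/2,np.linalg.norm(p-q)
E
python3 - <<'E'
from h import *
np.set_printoptions(precision=1,suppress=True)
for n in("top","scene"):
    f=cam(n); print(n)
    for b in blobs(red(f),25):
        P=depth_pts(f,b); z=np.percentile(P[:,2],[10,50,90]); T=P[P[:,2]>25]
        print("red",b.mean(0),len(b),"z",z,"ctr",T.mean(0) if len(T) else None, cv2.minAreaRect(np.float32(T[:,:2])) if len(T)>4 else None)
    for b in blobs(green(f),40):
        P=depth_pts(f,b); print("green",b.mean(0),len(b),P.min(0),P.max(0),np.median(P,0))
    # rack deck by depth: wood mask
    w=mask(f,(5,60,30),(22,255,255))
    for b in blobs(w,150):
        P=depth_pts(f,b); 
        if abs(np.median(P[:,0])-500)<250 and abs(np.median(P[:,1]))<500: print("wood",b.mean(0),len(b),P.min(0),P.max(0))
E
```

```text
top
red [356.8 214.8] 307 z [26.8 30.9 34. ] ctr [601.  -98.7  31. ] ((601.3399658203125, -98.99539184570312), (76.28387451171875, 30.604814529418945), 4.762819766998291)
red [419.1 219.7] 235 z [20.4 30.5 34. ] ctr [ 584.3 -274.3   30.9] ((584.4905395507812, -274.4764404296875), (53.62260437011719, 30.35029411315918), 23.428359985351562)
red [417.5 268. ] 233 z [23.9 30.4 34.5] ctr [ 449.9 -261.4   31. ] ((450.3778381347656, -260.96295166015625), (53.26374435424805, 31.156463623046875), 18.860687255859375)
red [350.9 273.8] 317 z [26.7 30.6 34.4] ctr [439.3 -75.6  30.9] ((439.7618408203125, -75.95303344726562), (30.37801742553711, 74.1319808959961), 84.1251449584961)
green [220.6 209.4] 51 [598.4 245.7 112. ] [611.2 284.4 126.1] [605.9 268.9 120.8]
green [291.2 217.7] 161 [557.8  50.2 102.2] [595.1 140.2 128.6] [581.9  82.6 118.7]
wood [260.8 203.6] 943 [595.2  43.3  -4.6] [659.4 284.5 116.1]
wood [256.3 243.6] 4300 [448.   51.3  28.4] [599.4 306.2 151.8]
scene
red [180.3 169.7] 100 z [25.2 29.8 32.5] ctr [ 452.9 -259.6   29.9] ((452.1255187988281, -259.9510498046875), (58.722194671
[... 285 characters left out ...]
67260742188, -275.6557922363281), (58.20500946044922, 30.728214263916016), 22.468969345092773)
red [208.3 207.9] 207 z [11.3 29.  32.2] ctr [602.8 -98.8  29.7] ((602.866943359375, -99.5289077758789), (79.37908935546875, 30.78374481201172), 6.806600570678711)
red [423.6 243.6] 1820 z [19.5 56.7 60.2] ctr [579.8 535.2  54.3] ((568.8776245117188, 533.4207153320312), (109.0010986328125, 170.27122497558594), 2.7953357696533203)
green [295.1 201. ] 721 [548.3  50.1  97.6] [624.1 286.9 154.6] [599.7 169.5 115.6]
wood [282.1 188.7] 176 [444.4  60.5  31.9] [589.5 158.2 149.1]
wood [324.1 200.9] 465 [395.  156.1  -1.7] [591.  306.4  95.1]
wood [296.5 223.9] 2823 [452.   40.3  -5.8] [650.9 305.7 117.2]
```

>>> {"fn": "step_arm", "kwargs": {"targets": [[0.03, 0.05, 0.03, 0, 0, 0], [0.06, 0.1, 0.05, 0, 0, 0], [0.09, 0.15, 0.07, 0, 0, 0], [0.12, 0.2, 0.09, 0, 0, 0], [0.15, 0.25, 0.1, 0, 0, 0], [0.18, 0.3, 0.1, 0, 0, 0], [0.21, 0.35, 0.1, 0, 0, -5], [0.24, 0.36, 0.1, 0, 0, -10], [0.24, 0.36, 0.1, 0, 0, -10], [0.24, 0.36, 0.1, 0, 0, -10]]}}

```text
time_s: 1.45
ee_pos: [451.7, -174.5, 331.1]
orientation: [-3.141, 0.001, 0.204]
ft_force: [-0.9, 0.1, 0.4]
opening: 1.0
grip_force: 0.0
```

Run:
```python
from h import *
np.set_printoptions(precision=2,suppress=True)
s=ctrl.state(); print(s["time_s"],s["ee_pos"],s["orientation"],s["q"])
f=cam("wrist"); cv2.imwrite("pics/w1.png",f["image"][...,::-1])
T=R.from_euler("xyz",s["orientation"]).as_matrix()
print({k:f[k] for k in("fx","cx","cy","k1","position","rotation")}, T.T@(f["position"]-s["ee_pos"]), T.T@f["R"])
for b in blobs(red(f),60):
    P=depth_pts(f,b); P=P[P[:,2]>20]; print(b.mean(0),len(b),np.median(P[:,2]),cv2.minAreaRect(np.float32(P[:,:2])))
```

```text
1.45 [ 451.69 -174.49  331.07] [-3.14  0.    0.2 ] [-0.53  0.13  0.05  1.5  -0.    2.4 ]
{'fx': 351.44266072046923, 'cx': 283.3182776135982, 'cy': 213.92387302318275, 'k1': -0.051392080347750085, 'position': array([ 534.27, -157.99,  473.43]), 'rotation': array([-0.33,  0.  , -1.37])} [  84.08    0.54 -142.44] [[ 0.    0.95  0.33]
 [ 1.   -0.   -0.  ]
 [ 0.    0.33 -0.95]]
[246.56  28.98] 1583 29.780723787999136 ((595.1204223632812, -101.33375549316406), (63.52821731567383, 29.01051902770996), 5.177636623382568)
[387.71  71.73] 1437 29.783188954338925 ((584.3294677734375, -276.71844482421875), (55.10002136230469, 30.682941436767578), 22.859111785888672)
[207.5  156.04] 1430 30.018872463590128 ((439.1534118652344, -77.85164642333984), (29.54241180419922, 74.31453704833984), 84.95777893066406)
[349.22 176.74] 998 29.890848536031967 ((450.6634826660156, -263.31610107421875), (54.41230773925781, 29.518220901489258), 18.61829948425293)
```

View pics/w1.png

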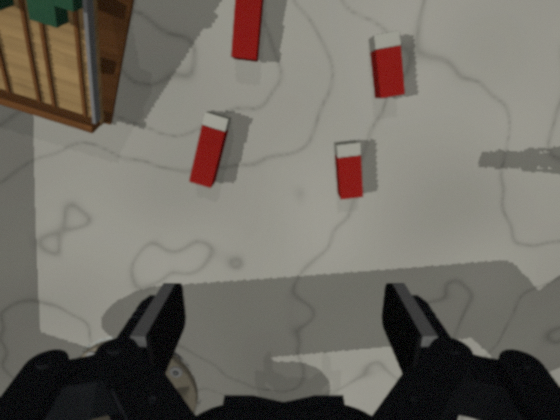

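The wrist view shows the long tins at (247,29, cut off at the top) and (208,150), the short ones at (388,65) and (349,170), all with white lids on the far end. The rack's right edge is at the upper left. Next I look at the rack from two places.

>>> {"fn": "step_arm", "kwargs": {"targets": [[0.01, 0.055, 0.01, 0, 0, -5], [0.02, 0.11, 0.02, 0, 0, -10], [0.03, 0.17, 0.03, 0, 0, -18], [0.04, 0.23, 0.04, 0, 0, -18], [0.05, 0.29, 0.04, 0, 0, -18], [0.06, 0.335, 0.04, 0, 0, -18], [0.06, 0.335, 0.04, 0, 0, -18], [0.06, 0.335, 0.04, 0, 0, -18]]}}

```text
time_s: 2.5
ee_pos: [509.7, 79.8, 370.8]
orientation: [-3.094, 0.003, -0.027]
ft_force: [0.2, -0.6, 0.2]
opening: 1.0
grip_force: 0.0
```

Run:
```python
from h import *
import pickle
s=ctrl.state(); f=cam("wrist"); cv2.imwrite("pics/w2.png",f["image"][...,::-1]); pickle.dump((s,f),open("w2.pkl","wb"))
print(s["time_s"],s["ee_pos"],s["orientation"],f["position"])
```

```text
2.5 [509.68355352  79.76078837 370.83907397] [-3.09446654e+00  3.02986003e-03 -2.72358809e-02] [594.09825231  70.23438564 512.88887066]
```

View pics/w2.png

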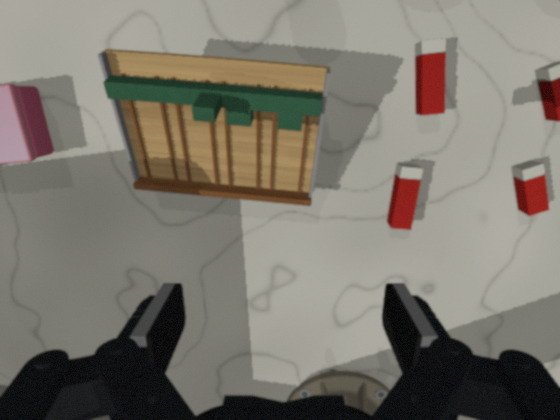

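The view takes in everything: the foot wall runs from (135,184) to (310,200), the green bar from (107,88) to (320,100) with its tab at (207,105), and the ribs run in pairs between lanes. All four tins are on the right.

```bash
cat > rack.py <<'E'
from h import *
import pickle
np.set_printoptions(precision=2,suppress=True)
s,f=pickle.load(open("w2.pkl","rb"))
vv,uu=np.mgrid[40:215,90:340]; uv=np.c_[uu.ravel(),vv.ravel()]
uv=uv[f["range_z"][uv[:,1],uv[:,0]]>0]; P=depth_pts(f,uv)
poly=np.array([[140,125],[305,135],[298,180],[150,172]])
k=np.array([cv2.pointPolygonTest(poly.astype(np.float32),(float(a),float(b)),False)>0 for a,b in uv])
g=green(f)[uv[:,1],uv[:,0]]>0; w=mask(f,(5,60,30),(22,255,255))[uv[:,1],uv[:,0]]>0
D=P[k&w&~g]
for _ in range(6):
    c=D.mean(0); n=np.linalg.svd(D-c,full_matrices=False)[2][2]; n*=np.sign(n[2]); e=(D-c)@n; D=D[(e<1.2*1.5)&(e>-3)] if len(D)>800 else D
print("plane",len(D),c,n,"slope",np.degrees(np.arccos(n[2])),"heading of up-slope",np.degrees(np.arctan2(-n[1],-n[0])),"rms",((D-c)@n).std())
# foot wall and keeper points -> heading
H=(P-c)@n
def line(Q,name):
    x,y=Q[:,0],Q[:,1]; a=np.polyfit(y,x,1); print(name,len(Q),"yaw",-np.degrees(np.arctan(a[0])),Q.min(0),Q.max(0))
line(P[g&(H>20)&(H<30)],"bar top")
fw=P[w&(H>10)&(H<24)&(P[:,0]<490)]; line(fw,"foot top")
pickle.dump((c,n,P,H,g,w,uv),open("r.pkl","wb"))
E
python3 rack.py
python3 - <<'E'
from h import *
import pickle
np.set_printoptions(precision=2,suppress=True)
s,f=pickle.load(open("w2.pkl","rb"))
for b in blobs(red(f),60):
    P=depth_pts(f,b); P=P[P[:,2]>20]; print(b.mean(0),len(b),np.median(P[:,2]),cv2.minAreaRect(np.float32(P[:,:2])))
E
```

```text
plane 6127 [521.48 173.42  56.83] [-0.42  0.05  0.9 ] slope 25.191415591747685 heading of up-slope -6.4095053878007455 rms 0.7629399596108002
bar top 4232 yaw -8.102983393758818 [554.65  48.66 104.1 ] [615.68 285.31 125.12]
foot top 1625 yaw -6.377783254699528 [445.94  59.14  43.62] [484.54 304.88  55.22]
[430.07  83.43] 1726 29.748622841833424 ((601.380615234375, -99.5625), (73.986083984375, 30.2688045501709), 5.514383316040039)
[550.74  98.6 ] 686 28.689310090180925 ((581.1845703125, -267.4590148925781), (53.48656463623047, 13.460556983947754), 22.518491744995117)
[ 34.18 119.83] 876 34.319443259394575 ((569.8988037109375, 449.12335205078125), (94.02377319335938, 7.049215316772461), 3.195909023284912)
[531.75 194.88] 1038 29.756185814132436 ((450.42352294921875, -262.61798095703125), (54.19026184082031, 31.736604690551758), 16.52462387084961)
[403.02 202.76] 1240 29.785236703457514 ((439.3767395019531, -76.7475357055664), (30.69391441345215, 73.84190368652344), 84.2144546508789)
```

Run:
```python
from h import *
import pickle
np.set_printoptions(precision=1,suppress=True,linewidth=160)
c,n,P,H,g,w,uv=pickle.load(open("r.pkl","rb"))
yaw=np.radians(-6.4); sl=np.radians(25)
h=np.array([np.cos(yaw),np.sin(yaw),0]); ey=np.array([-np.sin(yaw),np.cos(yaw),0])
ex=np.cos(sl)*h+np.sin(sl)*np.array([0,0,1]); ez=np.cross(ex,ey)
B=np.c_[ex,ey,ez]; q=(P-c)@B
m=(np.abs(q[:,1])<100)
# profile along x: median height per mm near foot
for x in range(-85,-50,2):
    k=m&(abs(q[:,0]-x)<1); print(x,np.percentile(q[k,2],[10,50,90]) if k.any() else None, k.sum())
r=w&(q[:,2]>17)&(q[:,2]<24)&(q[:,0]<-50); print("foot top x",np.percentile(q[r,0],[2,50,98]),"y",np.percentile(q[r,1],[0,1,99,100]), np.median(q[r,2]))
b=g&(q[:,2]>20)&(q[:,2]<29); print("bar x",np.percentile(q[b,0],[1,50,99]),"y",np.percentile(q[b,1],[0,1,99,100]),np.median(q[b,2]))
t=g&(q[:,2]>55); print("tab",t.sum(),q[t].min(0),q[t].max(0),q[t].mean(0))
# ribs: profile in y, x in -40..20
mm=(q[:,0]>-45)&(q[:,0]<0)
print([(y,round(float(np.median(q[mm&(abs(q[:,1]-y)<1),2])),1)) for y in range(-120,124,2) if (mm&(abs(q[:,1]-y)<1)).any()])
# z=35 point on plane: location along ex where plane z=35
print("x(z=35)",(35-c[2])/ex[2])
pickle.dump((c,B),open("B.pkl","wb"))
```

```text
-85 None 0
-83 None 0
-81 None 0
-79 None 0
-77 None 0
-75 None 0
-73 None 0
-71 None 0
-69 None 0
-67 None 0
-65 None 0
-63 None 0
-61 [18.1 19.  20.2] 40
-59 [18.8 19.7 20.6] 125
-57 [18.7 19.7 20.7] 163
-55 [18.7 19.6 20.5] 153
-53 [ 0.8 13.9 19.9] 539
-51 [ 0.6  9.8 17.9] 1047
foot top x [-60.1 -54.5 -50.8] y [-121.7 -119.6  122.7  125.6] 19.3725185709339
bar x [62.  89.5 99.1] y [-117.5 -114.7  116.8  120.5] 25.743047983162512
tab 337 [ 82.8 -10.1  55.1] [97.6 12.9 63.5] [91.5  0.6 60.8]
[(-120, 11.2), (-118, -0.5), (-116, -0.5), (-114, -0.6), (-112, -0.6), (-110, -0.3), (-108, -0.5), (-106, 3.1), (-104, 3.4), (-102, -0.1), (-100, -0.5), (-98, -0.4), (-96, -0.6), (-94, -0.6), (-92, -0.4), (-90, -0.5), (-88, -0.5), (-86, -0.3), (-84, -0.4), (-82, -0.4), (-80, -0.4), (-78, -0.5), (-76, -0.5), (-74, -0.8), (-72, -0.7), (-70, -0.5), (-68, -0.1), (-66, 3.6), (-64, 3.4), (-62, -0.3), (-60, -0.5), (-58, -0.5), (-56, -0.3), (-54, -0.3), (-52, -0.2), (-50, -0.5), (-48, 2.8), (-46, 3.6), (-44, 3.6), (-42, -0.3), (-40, -0.3), (-38, -0.4), (-36, -0.4), (-34, -0.1), (-32, -0.6), (-30, 0.1), 
[... 197 characters left out ...]
0), (6, 0.2), (8, 0.3), (10, 3.4), (12, 4.3), (14, 4.1), (16, 0.2), (18, 0.3), (20, 0.4), (22, 0.1), (24, 0.1), (26, 0.5), (28, 0.1), (30, 0.1), (32, 0.3), (34, 0.4), (36, 0.2), (38, 0.2), (40, 0.1), (42, 0.1), (44, 0.2), (46, 0.4), (48, 0.6), (50, 4.0), (52, 4.1), (54, 1.1), (56, 0.4), (58, 0.5), (60, 0.0), (62, 0.1), (64, 0.1), (66, 0.1), (68, 2.5), (70, 3.9), (72, 3.2), (74, 0.1), (76, 0.2), (78, -0.2), (80, -0.1), (82, 0.1), (84, 0.0), (86, -0.2), (88, -0.1), (90, -0.1), (92, 0.0), (94, 0.1), (96, -0.0), (98, 0.1), (100, 0.0), (102, 0.0), (104, -0.0), (106, 0.7), (108, 3.5), (110, 3.5), (112, 3.1), (114, -0.1), (116, -0.2), (118, -0.0), (120, -0.2), (122, 2.6)]
x(z=35) -51.65219354733389
```

Run:
```python
from h import *
import pickle
np.set_printoptions(precision=2,suppress=True,linewidth=160)
s=ctrl.state(); print(s["ee_pos"],s["orientation"],s["q"])
c,n,P,H,g,w,uv=pickle.load(open("r.pkl","rb")); _,B=pickle.load(open("B.pkl","rb")); q=(P-c)@B
for y0 in (-105,-65,-46,-7,12,51,70,110):
    k=(abs(q[:,1]-y0)<5)&(q[:,2]>1.5)&(q[:,2]<6)&(q[:,0]>-48)&(q[:,0]<50)
    a=np.polyfit(q[k,0],q[k,1],1); print(y0,k.sum(),"slope deg",np.degrees(np.arctan(a[0])),"y at x=-15:",np.polyval(a,-15))
```

```text
[509.71  80.02 370.91] [-3.09  0.   -0.03] [-0.03  0.2   0.23  1.61  0.05  3.14]
-105 203 slope deg -0.22040414989233867 y at x=-15: -104.53154027485661
-65 207 slope deg -0.2998348447423422 y at x=-15: -65.62281832760121
-46 221 slope deg -0.39605256458253196 y at x=-15: -46.41885520467837
-7 217 slope deg 0.029554439086911945 y at x=-15: -7.569637568665846
12 226 slope deg 0.07281356695228788 y at x=-15: 11.349448271628306
51 230 slope deg -0.7246732947393544 y at x=-15: 50.588856300421824
70 239 slope deg -0.26856568975756523 y at x=-15: 69.21141360324972
110 239 slope deg -0.42160180429192345 y at x=-15: 108.33430140583084
```

```bash
cat > go.py <<'E'
from h import *
import pickle,sys
np.set_printoptions(precision=4,suppress=True,linewidth=160)
c,_=pickle.load(open("B.pkl","rb"))
def deck(yaw=-6.7,off=1.8):
    a,sl=np.radians(yaw),np.radians(25); h=np.array([np.cos(a),np.sin(a),0]); ey=np.array([-np.sin(a),np.cos(a),0])
    ex=np.cos(sl)*h+[0,0,np.sin(sl)]; B=np.c_[ex,ey,np.cross(ex,ey)]
    return B, c-51.7*ex+off*ey
def delta(p,Rt,s=None):
    s=s or ctrl.state(); R0=R.from_euler("xyz",s["orientation"]).as_matrix()
    rv=np.degrees(R.from_matrix(Rt@R0.T).as_rotvec())
    print("t",round(s["time_s"],2),"at",s["ee_pos"].round(1),"force",s["ft_force"].round(1),"open",round(s["opening"],3),"-> shift m",((np.array(p)-s["ee_pos"])/1000).round(4),"turn deg",rv.round(2))
def pick(x,y,z,yaw): delta((x,y,z),R.from_euler("xyz",[180,0,yaw+180],degrees=True).as_matrix())
def place(dx,dy,dz,**k):
    B,o=deck(**k); delta(o+B@np.array([dx,dy,dz]),np.c_[-B[:,0],B[:,1],-B[:,2]])
E
python3 - <<'E'
from go import *
B,o=deck(); print(o); pick(448.3,-77.6,120,-5.8)
E
```

```text
[475.1538 180.6704  34.9798]
t 2.55 at [509.7  80.  370.9] force [-0.1  0.6  0.1] open 0.997 -> shift m [-0.0614 -0.1576 -0.2509] turn deg [ -0.01  -4.18 175.7 ]
```

>>> {"fn": "step_arm", "kwargs": {"targets": [[-0.005, -0.013, 0, 0, -0.25, 10.5], [-0.01, -0.026, -0.02, 0, -0.5, 21], [-0.015, -0.04, -0.04, 0, -0.75, 31.5], [-0.02, -0.053, -0.06, 0, -1, 42], [-0.025, -0.066, -0.08, 0, -1.25, 52.5], [-0.03, -0.08, -0.1, 0, -1.5, 63], [-0.035, -0.092, -0.12, 0, -1.75, 73.5], [-0.04, -0.105, -0.14, 0, -2, 84], [-0.045, -0.118, -0.16, 0, -2.25, 94.5], [-0.05, -0.13, -0.18, 0, -2.5, 105], [-0.055, -0.145, -0.2, 0, -2.75, 115.5], [-0.06, -0.157, -0.21, 0, -3, 126]]}}

```text
time_s: 4.05
ee_pos: [448.4, -77.3, 160.2]
orientation: [-3.131, -0.019, 2.179]
ft_force: [-0.2, -0.4, 0.3]
opening: 1.0
grip_force: 0.0
```

```bash
python3 -c "
from go import *
pick(448.3,-77.6,100,-5.8); print(ctrl.state()['q'])"
```

```text
t 4.05 at [448.4 -77.3 160.2] force [-0.2 -0.4  0.3] open 1.0 -> shift m [-0.0001 -0.0003 -0.0602] turn deg [-0.02 -1.31 49.36]
[-0.3488  0.1372 -0.3587  1.0969  0.0021  0.614 ]
```

>>> {"fn": "step_arm", "kwargs": {"targets": [[0, 0, -0.015, 0, -0.28, 10.5], [0, 0, -0.03, 0, -0.56, 21], [0, 0, -0.045, 0, -0.84, 31.5], [0, 0, -0.06, 0, -1.12, 42], [0, 0, -0.08, 0, -1.31, 49.4], [0, 0, -0.105, 0, -1.31, 49.4], [0, 0, -0.13, 0, -1.31, 49.4], [0, 0, -0.148, 0, -1.31, 49.4], [0, 0, -0.154, 0, -1.31, 49.4], [0, 0, -0.154, 0, -1.31, 49.4]]}}

```text
time_s: 5.3
ee_pos: [449.3, -76.6, 7.4]
orientation: [3.14, 0.0, 3.036]
ft_force: [0.3, -0.3, 0.3]
opening: 1.004
grip_force: 0.0
```

>>> {"fn": "step_arm", "kwargs": {"hand": -1, "targets": [[0, 0, 0, 0, 0, 0], [0, 0, 0, 0, 0, 0], [0, 0, 0, 0, 0, 0], [0, 0, 0, 0, 0, 0], [0, 0, 0, 0, 0, 0], [0, 0, 0, 0, 0, 0]]}}

```text
time_s: 6.05
ee_pos: [450.2, -76.5, 8.0]
orientation: [3.141, 0.002, 3.037]
ft_force: [-0.0, -0.4, 6.1]
opening: 0.339
grip_force: 60.8
```

Run:
```python
from go import *
pick(448.3,-77.6,6,-5.8)
f=cam("wrist"); cv2.imwrite("pics/w3.png",f["image"][...,::-1])
```

```text
t 6.05 at [450.2 -76.5   8. ] force [-0.  -0.4  6.1] open 0.339 -> shift m [-0.0019 -0.0011 -0.002 ] turn deg [-0.04  0.13  0.21]
```

View pics/w3.png

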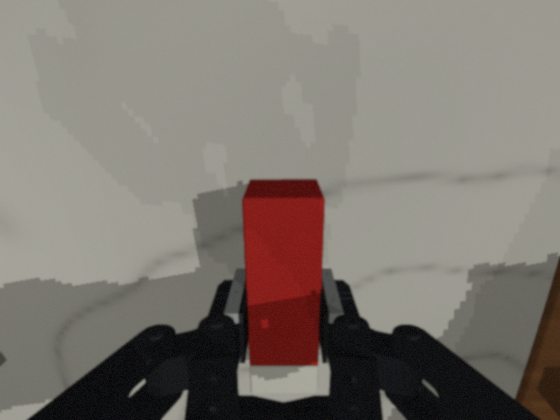

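The tin sits between the pads, red end up at (283,195) and the lid partly under the gripper at (283,380).

```bash
cat >> go.py <<'E'
def inhand():
    s=ctrl.state(); f=cam("wrist"); T=R.from_euler("xyz",s["orientation"]).as_matrix()
    b=max(blobs(red(f),300),key=len); q=(depth_pts(f,b)-s["ee_pos"])@T
    zt=np.percentile(q[:,2],20); t=q[q[:,2]<zt+4]
    for lo in (20,30,40):
        k=abs(t[:,0]-lo)<3; print("tool x",lo,"edges y",np.percentile(t[k,1],[1,99]).round(1),"mid",np.percentile(t[k,1],[1,99]).mean().round(2))
    print("top face tool z",np.median(t[:,2]).round(1),"x range",np.percentile(t[:,0],[1,99]).round(1), "end x max", np.percentile(q[:,0],99.5).round(1))
E
python3 - <<'E'
from go import *
inhand()
E
```

```text
tool x 20 edges y [-15.2  14. ] mid -0.58
tool x 30 edges y [-15.   13.9] mid -0.55
tool x 40 edges y [-15.   13.8] mid -0.62
top face tool z -21.8 x range [-25.4  48.6] end x max 48.9
```

Run:
```python
from go import *
place(54,87,80,off=1.2)
```

```text
t 6.15 at [450.2 -76.5   8. ] force [ 0.  -0.8  6.2] open 0.335 -> shift m [0.0501 0.3413 0.1223] turn deg [ -2.81 -24.71  -0.69]
```

>>> {"fn": "step_arm", "kwargs": {"targets": [[0, 0, 0.03, 0, 0, 0], [0, 0, 0.08, 0, 0, 0], [0, 0.02, 0.13, 0, 0, 0], [0.005, 0.06, 0.17, -0.28, -2.5, -0.07], [0.01, 0.11, 0.18, -0.7, -6.2, -0.2], [0.02, 0.165, 0.18, -1.4, -12.3, -0.35], [0.03, 0.22, 0.18, -2.1, -18.5, -0.5], [0.04, 0.275, 0.18, -2.81, -24.7, -0.69], [0.047, 0.32, 0.16, -2.81, -24.7, -0.69], [0.05, 0.341, 0.135, -2.81, -24.7, -0.69], [0.05, 0.341, 0.122, -2.81, -24.7, -0.69], [0.05, 0.341, 0.122, -2.81, -24.7, -0.69]]}}

```text
time_s: 7.65
ee_pos: [498.0, 263.5, 127.5]
orientation: [-3.139, 0.431, 3.026]
ft_force: [-0.6, -0.0, -1.1]
opening: 0.339
grip_force: 60.1
```

```bash
cat >> go.py <<'E'
def ribs(off=1.2,name=None):
    "rib and tin positions in deck coordinates as the wrist camera sees them now"
    s=ctrl.state(); f=cam("wrist"); B,o=deck(off=off)
    if name: cv2.imwrite(name,f["image"][...,::-1])
    vv,uu=np.mgrid[0:420,0:560]; uv=np.c_[uu.ravel(),vv.ravel()]; uv=uv[f["range_z"][uv[:,1],uv[:,0]]>0]
    q=(depth_pts(f,uv)-o)@B; w=mask(f,(5,60,30),(22,255,255))[uv[:,1],uv[:,0]]>0; r=red(f)[uv[:,1],uv[:,0]]>0
    T=(s["ee_pos"]-o)@B; print("TCP deck",T.round(1))
    fl=w&(abs(q[:,2])<2)&(q[:,0]>5)&(q[:,0]<60); print("floor z",np.median(q[fl,2]).round(2),fl.sum())
    for y0 in (-106.5,-67.5,-48.5,-9.5,9.5,48.5,67.5,106.5):
        k=w&(abs(q[:,1]-y0)<6)&(q[:,2]>2)&(q[:,2]<6.5)&(q[:,0]>4)&(q[:,0]<90)
        if k.sum()>25: print("rib",y0,k.sum(),"seen at",np.median(q[k,1]).round(2),"x",np.median(q[k,0]).round(0))
    ft=w&(q[:,2]>16)&(q[:,2]<23)&(q[:,0]<6)&(q[:,0]>-14)
    if ft.sum()>30: print("foot top x",np.percentile(q[ft,0],[2,98]).round(1),"z",np.median(q[ft,2]).round(1))
    return s,f,q,r,w,uv
E
python3 - <<'E'
from go import *
place(54,87,30,off=1.2); ribs(name="pics/w4.png"); inhand()
E
```

```text
t 7.65 at [498.  263.5 127.5] force [-0.6 -0.  -1.1] open 0.339 -> shift m [ 0.0232 -0.0013 -0.0425] turn deg [ 0.09 -0.3   0.01]
TCP deck [50.9 85.6 78.4]
floor z -0.23 18876
rib -106.5 578 seen at -104.54 x 59.0
rib -67.5 857 seen at -65.88 x 42.0
rib -48.5 883 seen at -47.01 x 45.0
rib -9.5 871 seen at -8.17 x 43.0
rib 9.5 817 seen at 10.72 x 44.0
rib 48.5 773 seen at 49.67 x 42.0
rib 67.5 147 seen at 68.52 x 10.0
rib 106.5 180 seen at 107.74 x 13.0
foot top x [-9.8 -0. ] z 19.6
tool x 20 edges y [-14.8  14.1] mid -0.37
tool x 30 edges y [-14.8  14. ] mid -0.42
tool x 40 edges y [-14.8  14. ] mid -0.39
top face tool z -21.7 x range [-25.4  48.6] end x max 49.0
```

View pics/w4.png

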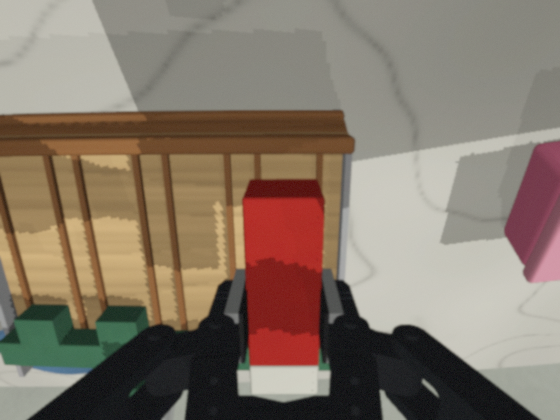

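The tin hangs over the left-most lane. The lane's ribs appear at about cols 258 and 320 (row 165), and the tin's end at cols 245–322, so it needs to go about 3 mm left before lowering.

Run:
```python
from go import *
place(54,87,26,off=2.7)
```

```text
t 7.75 at [499.7 263.8 129.7] force [-0.  -0.2 -0.8] open 0.34 -> shift m [ 0.0234 -0.0002 -0.0483] turn deg [-0.02 -0.08  0.07]
```

>>> {"fn": "step_arm", "kwargs": {"targets": [[0.008, 0, -0.016, 0, 0, 0], [0.016, 0, -0.033, 0, 0, 0], [0.0234, 0, -0.0483, 0, 0, 0], [0.0234, 0, -0.0483, 0, 0, 0], [0.0234, 0, -0.0483, 0, 0, 0]]}}

```text
time_s: 8.38
ee_pos: [523.5, 264.3, 82.3]
orientation: [3.14, 0.436, 3.023]
ft_force: [0.5, 0.2, -1.4]
opening: 0.334
grip_force: 60.1
```

Run:
```python
from go import *
s,f,q,r,w,uv=ribs(off=2.7); inhand()
t=r&(q[:,2]>20); 
for x0 in (10,20,30):
    k=t&(abs(q[:,0]-x0)<3); print("tin y at x",x0,np.percentile(q[k,1],[1,99]).round(1),np.percentile(q[k,1],[1,99]).mean().round(2))
place(51,87,9,off=2.7)
```

```text
TCP deck [54.7 87.8 26.7]
floor z -0.2 23166
rib -67.5 463 seen at -66.64 x 73.0
rib -48.5 1410 seen at -48.31 x 43.0
rib -9.5 1395 seen at -9.48 x 41.0
rib 9.5 1311 seen at 9.38 x 42.0
rib 48.5 1152 seen at 48.05 x 38.0
rib 67.5 520 seen at 66.28 x 21.0
rib 106.5 244 seen at 106.77 x 11.0
foot top x [-9.9 -0.1] z 19.7
tool x 20 edges y [-15.1  13.9] mid -0.57
tool x 30 edges y [-15.1  13.7] mid -0.73
tool x 40 edges y [-15.1  13.7] mid -0.7
top face tool z -21.7 x range [-25.4  48.6] end x max 48.9
tin y at x 10 [ 72.8 101.8] 87.28
tin y at x 20 [ 72.8 101.7] 87.24
tin y at x 30 [ 72.9 101.7] 87.28
t 8.47 at [523.5 264.7  82.4] force [ 0.1 -0.7 -0.5] open 0.334 -> shift m [ 0.0041 -0.0017 -0.0177] turn deg [-0.08  0.    0.02]
```

>>> {"fn": "step_arm", "kwargs": {"targets": [[0.0015, -0.001, -0.005, 0, 0, 0], [0.0025, -0.0015, -0.01, 0, 0, 0], [0.0035, -0.0015, -0.014, 0, 0, 0], [0.0041, -0.0015, -0.0177, 0, 0, 0], [0.0041, -0.0015, -0.0177, 0, 0, 0], [0.0041, -0.0015, -0.0177, 0, 0, 0]]}}

```text
time_s: 9.22
ee_pos: [526.8, 263.1, 63.5]
orientation: [-3.142, 0.435, 3.025]
ft_force: [-5.1, -0.4, 5.4]
opening: 0.339
grip_force: 60.8
```

Run:
```python
from go import *
s,f,q,r,w,uv=ribs(off=2.7)
t=r&(q[:,2]>20); 
for x0 in (10,20,30):
    k=t&(abs(q[:,0]-x0)<3); print("tin y at x",x0,np.percentile(q[k,1],[1,99]).round(1),np.percentile(q[k,1],[1,99]).mean().round(2))
print("tin x",np.percentile(q[t,0],[.5,99.5]),"top z",np.median(q[t,2]))
place(49,87.2,8,off=2.7)
```

```text
TCP deck [49.8 87.   8.2]
floor z -0.2 23407
rib -48.5 986 seen at -47.96 x 60.0
rib -9.5 1646 seen at -9.49 x 41.0
rib 9.5 1575 seen at 9.4 x 38.0
rib 48.5 1241 seen at 48.09 x 33.0
rib 67.5 644 seen at 66.78 x 22.0
rib 106.5 632 seen at 106.26 x 22.0
foot top x [-10.   -0.4] z 19.6
tin y at x 10 [ 71.9 101. ] 86.45
tin y at x 20 [ 71.9 101.1] 86.49
tin y at x 30 [ 71.9 101. ] 86.44
tin x [ 0.8976 75.7915] top z 29.847282149034505
t 9.28 at [526.8 263.1  63.5] force [-5.3 -1.   5.7] open 0.335 -> shift m [-0.0006  0.0003 -0.0005] turn deg [-0.02 -0.09 -0.01]
```

>>> {"fn": "step_arm", "kwargs": {"targets": [[-0.001, 0.0002, -0.0005, 0, 0, 0], [-0.0015, 0.0002, -0.0008, 0, 0, 0]]}}

```text
time_s: 9.52
ee_pos: [526.7, 263.4, 63.4]
orientation: [3.141, 0.437, 3.024]
ft_force: [-0.1, -3.1, 5.3]
opening: 0.337
grip_force: 60.8
```

>>> {"fn": "step_arm", "kwargs": {"hand": 0, "targets": [[0, 0, 0, 0, 0, 0], [0, 0, 0, 0, 0, 0], [0, 0, 0, 0, 0, 0], [0, 0, 0, 0, 0, 0], [-0.008, 0.001, 0.018, 0, 0, 0], [-0.025, 0.003, 0.055, 0, 0, 0], [-0.046, 0.005, 0.1, 0, 0, 0], [-0.046, 0.005, 0.12, 0, 0, 0]]}}

```text
time_s: 10.52
ee_pos: [479.3, 269.1, 185.4]
orientation: [3.139, 0.437, 3.025]
ft_force: [0.2, 1.3, 0.3]
opening: 0.501
grip_force: 0.0
```

```bash
cat >> go.py <<'E'
def tins(off=2.7):
    s,f,q,r,w,uv=ribs(off=off); m=np.zeros((420,560),np.uint8); m[uv[r,1],uv[r,0]]=255
    B,o=deck(off=off)
    for b in blobs(m,150):
        p=(depth_pts(f,b)-o)@B; t=p[abs(p[:,2]-30)<3]
        if len(t)>50: print("on deck: centre",t.mean(0).round(1),"x",np.percentile(t[:,0],[1,99]).round(1),"y",np.percentile(t[:,1],[1,99]).round(1))
        P=depth_pts(f,b); P=P[abs(P[:,2]-30)<3]
        if len(P)>50: print("on counter:",cv2.minAreaRect(np.float32(P[:,:2])))
E
python3 - <<'E'
from go import *
tins(); pick(610.4,-98.7,150,5.5); print(ctrl.state()["q"])
E
```

```text
TCP deck [ 58.   87.4 139. ]
floor z -0.21 13595
rib -106.5 587 seen at -106.31 x 44.0
rib -67.5 547 seen at -67.48 x 42.0
rib -48.5 562 seen at -48.5 x 43.0
rib -9.5 531 seen at -9.56 x 41.0
rib 9.5 547 seen at 9.06 x 45.0
rib 48.5 527 seen at 48.22 x 44.0
rib 67.5 520 seen at 67.21 x 43.0
rib 106.5 512 seen at 106.14 x 44.0
foot top x [-9.7  0. ] z 19.6
on counter: ((517.6371459960938, 485.8193664550781), (1.9133049249649048, 20.585651397705078), 3.5680365562438965)
on counter: ((561.94140625, 450.822509765625), (25.452653884887695, 95.34833526611328), 76.69735717773438)
on deck: centre [36.4 86.9 29.8] x [ 1.1 75.1] y [ 72.3 101.5]
on counter: ((630.054931640625, -84.54287719726562), (11.317522048950195, 21.2072811126709), 55.57898712158203)
t 10.57 at [481.1 269.7 187.9] force [0.7 0.3 1.8] open 0.5 -> shift m [ 0.1293 -0.3684 -0.0379] turn deg [ 0.01 25.3  12.01]
[ 0.498   0.0285 -0.5069  0.6652 -0.2451  0.569 ]
```

>>> {"fn": "step_arm", "kwargs": {"hand": 1, "targets": [[0.01, -0.05, 0.02, 0, 0, 0], [0.025, -0.1, 0.03, 0, 4, 2], [0.045, -0.155, 0.03, 0, 10, 5], [0.065, -0.21, 0.02, 0, 17, 8], [0.085, -0.265, 0, 0, 22, 10.5], [0.105, -0.315, -0.02, 0, 25.3, 12], [0.125, -0.355, -0.05, 0, 25.3, 12], [0.1293, -0.3684, -0.09, 0, 25.3, 12], [0.1293, -0.3684, -0.11, 0, 25.3, 12], [0.1293, -0.3684, -0.11, 0, 25.3, 12]]}}

```text
time_s: 11.82
ee_pos: [606.8, -99.9, 69.4]
orientation: [-3.14, -0.011, -3.046]
ft_force: [0.3, -0.0, 0.5]
opening: 0.998
grip_force: 0.0
```

```bash
cat >> go.py <<'E'
def tinbelow():
    s=ctrl.state(); f=cam("wrist"); T=R.from_euler("xyz",s["orientation"]).as_matrix()
    for b in blobs(red(f),300):
        P=depth_pts(f,b); P=P[abs(P[:,2]-30)<3]
        if len(P)>200: print("tin red rect",cv2.minAreaRect(np.float32(P[:,:2])),"tool mean",((P-s["ee_pos"])@T).mean(0).round(1))
E
python3 - <<'E'
from go import *
tinbelow(); pick(610.4,-98.7,8,5.5)
E
```

```text
tin red rect ((595.7655029296875, -257.63958740234375), (12.522417068481445, 29.714494705200195), 83.06285095214844) tool mean [  24.  -157.1   40.6]
tin red rect ((600.9085693359375, -100.54481506347656), (75.98280334472656, 29.461912155151367), 5.02012825012207) tool mean [ 8.1  0.1 39.7]
t 11.88 at [608.  -99.9  71.2] force [ 0.  -0.2  0.5] open 1.001 -> shift m [ 0.0024  0.0012 -0.0632] turn deg [ 0.22 -0.47 -0.03]
```

>>> {"fn": "step_arm", "kwargs": {"targets": [[0.001, 0, -0.02, 0, -0.4, 0], [0.001, 0, -0.045, 0, -0.4, 0], [0.001, 0, -0.06, 0, -0.4, 0], [0.001, 0, -0.063, 0, -0.4, 0], [0.001, 0, -0.063, 0, -0.4, 0]]}}

```text
time_s: 12.5
ee_pos: [610.4, -100.1, 10.3]
orientation: [-3.136, 0.002, -3.045]
ft_force: [-0.1, -0.2, 0.8]
opening: 0.995
grip_force: 0.0
```

>>> {"fn": "step_arm", "kwargs": {"hand": -1, "targets": [[0, 0, 0, 0, 0, 0], [0, 0, 0, 0, 0, 0], [0, 0, 0, 0, 0, 0], [0, 0, 0, 0, 0, 0], [0, 0, 0, 0, 0, 0], [0, 0, 0, 0, 0, 0]]}}

```text
time_s: 13.25
ee_pos: [610.3, -100.2, 10.2]
orientation: [-3.136, 0.002, -3.045]
ft_force: [0.1, -0.3, 6.0]
opening: 0.333
grip_force: 61.0
```

Run:
```python
from go import *
inhand(); place(55,29,60,off=2.7)
```

```text
tool x 20 edges y [-15.   13.9] mid -0.55
tool x 30 edges y [-15.1  13.9] mid -0.59
tool x 40 edges y [-14.9  14. ] mid -0.48
top face tool z -19.6 x range [-27.6  46.6] end x max 47.0
t 13.3 at [ 610.4 -100.2   10.2] force [-0.6 -0.7  5.8] open 0.344 -> shift m [-0.1074  0.3077  0.1024] turn deg [  0.05 -24.93 -11.99]
```

>>> {"fn": "step_arm", "kwargs": {"targets": [[0, 0, 0.03, 0, 0, 0], [0, 0, 0.08, 0, 0, 0], [-0.02, 0.02, 0.13, 0, 0, 0], [-0.05, 0.06, 0.16, 0, -4, -2], [-0.08, 0.105, 0.17, 0, -8, -4], [-0.1, 0.155, 0.17, 0, -14, -7], [-0.107, 0.21, 0.17, 0, -20, -10], [-0.1074, 0.265, 0.165, 0, -24.9, -12], [-0.1074, 0.3, 0.14, 0, -24.9, -12], [-0.1074, 0.3077, 0.115, 0, -24.9, -12], [-0.1074, 0.3077, 0.1024, 0, -24.9, -12], [-0.1074, 0.3077, 0.1024, 0, -24.9, -12]]}}

```text
time_s: 14.8
ee_pos: [501.1, 206.8, 110.3]
orientation: [-3.139, 0.431, 3.025]
ft_force: [-0.3, -0.5, -0.7]
opening: 0.337
grip_force: 60.2
```

```bash
cat >> go.py <<'E'
def tinpose(off=2.7,zmin=20,y0=0):
    s,f,q,r,w,uv=ribs(off=off); T=(s["ee_pos"]-deck(off=off)[1])@deck(off=off)[0]
    t=r&(q[:,2]>T[2]+17)&(abs(q[:,1]-T[1])<25)
    e=np.percentile(q[t,0],1)
    for x0 in (e+8,e+18,e+28):
        k=t&(abs(q[:,0]-x0)<3); print("tin y at x",x0.round(0),np.percentile(q[k,1],[1,99]).mean().round(2))
    print("tin end x",e.round(1),"top z",np.median(q[t,2]).round(1))
E
python3 - <<'E'
from go import *
tinpose(); place(51,29.1,29,off=2.7)
E
```

```text
TCP deck [52.4 28.1 58.6]
floor z -0.27 19511
rib -106.5 1023 seen at -106.51 x 43.0
rib -67.5 941 seen at -67.52 x 41.0
rib -48.5 1000 seen at -48.59 x 43.0
rib -9.5 851 seen at -9.86 x 39.0
rib 9.5 168 seen at 8.86 x 11.0
rib 48.5 199 seen at 48.26 x 12.0
rib 67.5 951 seen at 67.31 x 40.0
foot top x [-9.8 -0.1] z 19.6
tin y at x 14.0 27.89
tin y at x 24.0 27.9
tin y at x 34.0 27.74
tin end x 6.0 top z 78.3
t 14.85 at [502.2 206.9 111.6] force [ 0.  -0.6 -1.4] open 0.335 -> shift m [ 0.0102 -0.0004 -0.0287] turn deg [ 0.04 -0.17  0.07]
```

>>> {"fn": "step_arm", "kwargs": {"targets": [[0.005, 0, -0.014, 0, -0.1, 0], [0.0102, -0.0004, -0.0287, 0, -0.1, 0], [0.0102, -0.0004, -0.0287, 0, -0.1, 0], [0.012, -0.0006, -0.034, 0, -0.1, 0], [0.0135, -0.0008, -0.038, 0, -0.1, 0], [0.015, -0.001, -0.042, 0, -0.1, 0], [0.0159, -0.0011, -0.0455, 0, -0.1, 0], [0.0159, -0.0011, -0.0455, 0, -0.1, 0], [0.0159, -0.0011, -0.0455, 0, -0.1, 0]]}}

```text
time_s: 15.98
ee_pos: [518.3, 206.6, 66.5]
orientation: [-3.141, 0.436, 3.025]
ft_force: [-0.3, -0.1, -1.1]
opening: 0.339
grip_force: 60.2
```

Run:
```python
from go import *
tinpose(); place(46.9,29.1,10.2,off=2.7)
```

```text
TCP deck [49.4 29.9 11.7]
floor z -0.27 24526
rib -106.5 1068 seen at -105.97 x 55.0
rib -67.5 1548 seen at -67.46 x 41.0
rib -48.5 1540 seen at -48.58 x 40.0
rib -9.5 1223 seen at -9.91 x 34.0
rib 9.5 753 seen at 9.08 x 23.0
rib 48.5 436 seen at 48.79 x 21.0
rib 67.5 1325 seen at 67.25 x 33.0
foot top x [-10.   -0.3] z 19.6
tin y at x 11.0 29.5
tin y at x 21.0 29.54
tin y at x 31.0 29.49
tin end x 2.8 top z 31.2
t 16.02 at [518.4 206.6  66.6] force [ 0.4  0.1 -1.5] open 0.33 -> shift m [-0.0018 -0.0006 -0.0025] turn deg [0.01 0.01 0.01]
```

>>> {"fn": "step_arm", "kwargs": {"targets": [[0, -0.0005, -0.001, 0, 0, 0], [-0.0008, -0.0006, -0.0018, 0, 0, 0], [-0.0018, -0.0006, -0.0025, 0, 0, 0], [-0.0025, -0.0006, -0.0029, 0, 0, 0], [-0.0025, -0.0006, -0.0029, 0, 0, 0]]}}

```text
time_s: 16.65
ee_pos: [516.3, 206.1, 64.0]
orientation: [3.141, 0.438, 3.024]
ft_force: [1.2, -0.8, 0.5]
opening: 0.338
grip_force: 60.3
```

>>> {"fn": "step_arm", "kwargs": {"hand": 0, "targets": [[0, 0, 0, 0, 0, 0], [0, 0, 0, 0, 0, 0], [0, 0, 0, 0, 0, 0], [0, 0, 0, 0, 0, 0], [-0.008, 0.001, 0.018, 0, 0, 0], [-0.025, 0.003, 0.055, 0, 0, 0], [-0.046, 0.005, 0.1, 0, 0, 0], [-0.046, 0.005, 0.12, 0, 0, 0]]}}

```text
time_s: 17.65
ee_pos: [469.6, 211.6, 186.4]
orientation: [3.14, 0.439, 3.025]
ft_force: [0.8, -0.2, 0.5]
opening: 0.498
grip_force: 0.0
```

Run:
```python
from go import *
tins(); pick(459.0,-261,80,18.3); print(ctrl.state()["q"])
```

```text
TCP deck [ 55.7  29.1 141.1]
floor z -0.21 11032
rib -106.5 545 seen at -106.55 x 42.0
rib -67.5 531 seen at -67.67 x 42.0
rib -48.5 539 seen at -48.94 x 44.0
rib -9.5 509 seen at -9.84 x 44.0
rib 9.5 501 seen at 9.14 x 43.0
rib 48.5 509 seen at 48.14 x 44.0
rib 67.5 590 seen at 67.4 x 44.0
foot top x [-9.8 -0. ] z 19.6
on counter: ((570.8853759765625, 449.1598815917969), (85.54476928710938, 2.777808666229248), 2.8724308013916016)
on deck: centre [35.7 28.9 29.7] x [ 0.8 74. ] y [14.2 43.6]
on deck: centre [36.3 86.4 29.9] x [ 1.  74.8] y [ 72.1 100.9]
t 17.7 at [471.5 212.  188.8] force [ 1.2 -0.3  1.7] open 0.498 -> shift m [-0.0125 -0.473  -0.1088] turn deg [-2.77 25.42 24.6 ]
[ 0.3863 -0.06   -0.5954  0.6403 -0.2054  0.4622]
```

>>> {"fn": "step_arm", "kwargs": {"hand": 1, "targets": [[0, -0.05, 0.01, 0, 0, 0], [0, -0.105, 0.01, -0.5, 5, 4.8], [0, -0.16, 0.01, -1, 10, 9.7], [0, -0.215, 0.01, -1.5, 14, 13.5], [0, -0.27, 0, -2, 18, 17.4], [-0.005, -0.325, -0.02, -2.4, 22, 21.3], [-0.01, -0.38, -0.04, -2.77, 25.4, 24.6], [-0.0125, -0.43, -0.06, -2.77, 25.4, 24.6], [-0.0125, -0.465, -0.09, -2.77, 25.4, 24.6], [-0.0125, -0.473, -0.115, -2.77, 25.4, 24.6], [-0.0125, -0.473, -0.12, -2.77, 25.4, 24.6], [-0.0125, -0.473, -0.12, -2.77, 25.4, 24.6]]}}

```text
time_s: 19.2
ee_pos: [457.0, -261.4, 63.2]
orientation: [-3.139, -0.007, -2.821]
ft_force: [-0.3, -0.1, -0.1]
opening: 1.0
grip_force: 0.0
```

Run:
```python
from go import *
tinbelow(); pick(459.0,-261,9,18.3)
```

```text
tin red rect ((450.283935546875, -263.7246398925781), (56.649742126464844, 29.454689025878906), 18.589147567749023) tool mean [ 8.6  0.  33.5]
tin red rect ((572.7369384765625, -281.3047790527344), (32.72159957885742, 30.360193252563477), 22.44667625427246) tool mean [-99.2 -54.5  33.1]
t 19.25 at [ 457.6 -261.6   64. ] force [1.  0.3 0.7] open 0.999 -> shift m [ 0.0014  0.0006 -0.055 ] turn deg [ 0.3  -0.25 -0.09]
```

>>> {"fn": "step_arm", "kwargs": {"targets": [[0.001, 0, -0.02, 0.2, -0.3, 0], [0.001, 0, -0.042, 0.2, -0.3, 0], [0.001, 0, -0.053, 0.2, -0.3, 0], [0.001, 0, -0.0555, 0.2, -0.3, 0], [0.001, 0, -0.0555, 0.2, -0.3, 0]]}}

```text
time_s: 19.88
ee_pos: [458.8, -262.2, 8.8]
orientation: [-3.139, 0.001, -2.821]
ft_force: [-0.2, -0.3, 0.3]
opening: 1.001
grip_force: 0.0
```

>>> {"fn": "step_arm", "kwargs": {"hand": -1, "targets": [[0, 0, 0, 0, 0, 0], [0, 0, 0, 0, 0, 0], [0, 0, 0, 0, 0, 0], [0, 0, 0, 0, 0, 0], [0, 0, 0, 0, 0, 0], [0, 0, 0, 0, 0, 0]]}}

```text
time_s: 20.62
ee_pos: [458.7, -262.4, 8.5]
orientation: [-3.139, 0.001, -2.821]
ft_force: [-1.2, 0.0, 5.3]
opening: 0.336
grip_force: 61.1
```

Run:
```python
from go import *
inhand(); place(45,-29,58,off=2.7)
```

```text
tool x 20 edges y [-14.9  14. ] mid -0.43
tool x 30 edges y [-15.  14.] mid -0.48Traceback (most recent call last):
  File "<stdin>", line 2, in <module>
  File "go.py", line 21, in inhand
    k=abs(t[:,0]-lo)<3; print("tool x",lo,"edges y",np.percentile(t[k,1],[1,99]).round(1),"mid",np.percentile(t[k,1],[1,99]).mean().round(2))
                                                    ~~~~~~~~~~~~~^^^^^^^^^^^^^^^
    return _quantile_unchecked(
        a, q, axis, out, overwrite_input, method, keepdims, weights)
    return _ureduce(a,
                    func=_quantile_ureduce_func,
    ...<5 lines>...
                    overwrite_input=overwrite_input,
                    method=method)
    r = func(a, **kwargs)
    result = _quantile(arr,
                       quantiles=q,
    ...<2 lines>...
                       out=out,
                       weights=wgt)
    slices_having_nans = np.isnan(arr[-1, ...])
                                  ~~~^^^^^^^^^
IndexError: index -1 is out of bounds for axis 0 with size 0
```

```bash
sed -i 's/for lo in (20,30,40):/for lo in (20,28):/' go.py
python3 - <<'E'
from go import *
inhand(); place(45,-28.9,58,off=2.7)
E
```

```text
tool x 20 edges y [-15.   13.9] mid -0.51
tool x 28 edges y [-15.   13.8] mid -0.59
top face tool z -21.3 x range [-18.5  36.1] end x max 36.4
t 20.73 at [ 458.7 -262.4    8.5] force [-0.4 -0.6  5.3] open 0.336 -> shift m [0.0293 0.4133 0.098 ] turn deg [  2.7  -25.02 -24.61]
```

>>> {"fn": "step_arm", "kwargs": {"targets": [[0, 0, 0.03, 0, 0, 0], [0, 0.02, 0.08, 0, 0, 0], [0, 0.065, 0.12, 0.27, -2.5, -2.5], [0.005, 0.12, 0.14, 0.54, -5, -5], [0.01, 0.175, 0.15, 1, -10, -9.8], [0.015, 0.23, 0.15, 1.6, -15, -14.8], [0.02, 0.285, 0.15, 2.2, -20, -19.7], [0.025, 0.34, 0.145, 2.7, -25, -24.6], [0.0293, 0.385, 0.13, 2.7, -25, -24.6], [0.0293, 0.4133, 0.115, 2.7, -25, -24.6], [0.0293, 0.4133, 0.098, 2.7, -25, -24.6], [0.0293, 0.4133, 0.098, 2.7, -25, -24.6]]}}

```text
time_s: 22.22
ee_pos: [485.3, 151.3, 103.7]
orientation: [-3.141, 0.431, 3.027]
ft_force: [-0.6, -1.1, -1.4]
opening: 0.34
grip_force: 60.4
```

Run:
```python
from go import *
tinpose(); place(38.5,-28.7,9.6,off=2.7)
```

```text
TCP deck [ 41.3 -28.9  56.6]
floor z -0.34 13653
rib -106.5 977 seen at -106.53 x 43.0
rib -67.5 721 seen at -67.85 x 34.0
rib -48.5 215 seen at -49.21 x 13.0
rib -9.5 203 seen at -9.86 x 13.0
rib 9.5 805 seen at 9.34 x 34.0
rib 67.5 1062 seen at 66.68 x 43.0
foot top x [-10.   -0.2] z 19.6
tin y at x 13.0 -29.31
tin y at x 23.0 -29.3
tin y at x 33.0 -29.29
tin end x 5.3 top z 77.8
t 22.27 at [486.3 151.1 104.9] force [-0.9 -0.5  0. ] open 0.341 -> shift m [ 0.0162 -0.0017 -0.045 ] turn deg [-0.01 -0.21 -0.06]
```

>>> {"fn": "step_arm", "kwargs": {"targets": [[0.005, -0.001, -0.013, 0, -0.2, 0], [0.01, -0.0015, -0.027, 0, -0.2, 0], [0.0105, -0.0018, -0.0285, 0, -0.2, 0], [0.012, -0.002, -0.033, 0, -0.2, 0], [0.0135, -0.0022, -0.037, 0, -0.2, 0], [0.015, -0.0025, -0.041, 0, -0.2, 0], [0.0162, -0.0025, -0.045, 0, -0.2, 0], [0.0162, -0.0025, -0.045, 0, -0.2, 0], [0.0162, -0.0025, -0.045, 0, -0.2, 0]]}}

```text
time_s: 23.4
ee_pos: [503.8, 148.8, 61.0]
orientation: [3.14, 0.439, 3.025]
ft_force: [-0.8, 0.3, -1.1]
opening: 0.337
grip_force: 60.4
```

Run:
```python
from go import *
tinpose(); place(36.3,-29,8.5,off=2.7)
```

```text
TCP deck [ 40.2 -29.2  10. ]
floor z -0.31 15669
rib -106.5 1263 seen at -106.62 x 36.0
rib -67.5 982 seen at -67.98 x 30.0
rib -48.5 502 seen at -49.14 x 18.0
rib -9.5 508 seen at -9.93 x 18.0
rib 9.5 1112 seen at 9.16 x 30.0
rib 67.5 1601 seen at 66.52 x 42.0
foot top x [-10.   -0.2] z 19.5
tin y at x 12.0 -29.62
tin y at x 22.0 -29.6
tin y at x 32.0 -29.61
tin end x 4.0 top z 31.2
t 23.45 at [503.8 148.8  61.1] force [ 0.4 -1.2  0.3] open 0.339 -> shift m [-0.0028  0.0005 -0.0031] turn deg [-0.05  0.16 -0.04]
```

>>> {"fn": "step_arm", "kwargs": {"targets": [[0, 0, -0.001, 0, 0, 0], [-0.0008, 0, -0.0018, 0, 0, 0], [-0.0018, 0.0002, -0.0025, 0, 0, 0], [-0.0028, 0.0002, -0.0031, 0, 0, 0], [-0.0035, 0.0003, -0.0034, 0, 0, 0], [-0.0035, 0.0003, -0.0034, 0, 0, 0]]}}

```text
time_s: 24.2
ee_pos: [500.7, 149.1, 58.0]
orientation: [3.14, 0.44, 3.025]
ft_force: [2.0, 0.0, 1.5]
opening: 0.334
grip_force: 60.6
```

>>> {"fn": "step_arm", "kwargs": {"hand": 0, "targets": [[0, 0, 0, 0, 0, 0], [0, 0, 0, 0, 0, 0], [0, 0, 0, 0, 0, 0], [0, 0, 0, 0, 0, 0], [-0.008, 0.001, 0.018, 0, 0, 0], [-0.025, 0.003, 0.055, 0, 0, 0], [-0.046, 0.005, 0.1, 0, 0, 0], [-0.046, 0.005, 0.12, 0, 0, 0]]}}

```text
time_s: 25.2
ee_pos: [454.1, 154.5, 180.3]
orientation: [3.139, 0.442, 3.025]
ft_force: [0.8, 0.2, 0.8]
opening: 0.5
grip_force: 0.0
```

Run:
```python
from go import *
tins(); pick(592.6,-273.5,70,22.6); print(ctrl.state()["q"])
```

```text
TCP deck [ 45.2 -29.3 139.3]
floor z -0.28 7787
rib -106.5 526 seen at -106.94 x 44.0
rib -67.5 494 seen at -67.74 x 43.0
rib -48.5 490 seen at -48.76 x 44.0
rib -9.5 493 seen at -9.87 x 44.0
rib 9.5 579 seen at 9.38 x 44.0
rib 67.5 651 seen at 67.04 x 44.0
foot top x [-9.8  0.3] z 19.6
on deck: centre [36.  86.  29.8] x [ 0.7 74.5] y [ 71.7 101. ]
on deck: centre [ 26.9 -29.6  29.6] x [ 0.6 55.1] y [-44.2 -14.9]
on deck: centre [35.6 28.3 29.8] x [ 0.5 74.1] y [14.  42.9]
t 25.25 at [456.1 154.8 182.8] force [1.8 0.4 1.9] open 0.5 -> shift m [ 0.1365 -0.4283 -0.1128] turn deg [-3.79 25.53 28.78]
[ 0.257  -0.1489 -0.692   0.6079 -0.1545  0.3405]
```

>>> {"fn": "step_arm", "kwargs": {"hand": 1, "targets": [[0.01, -0.05, 0.01, 0, 0, 0], [0.02, -0.1, 0.01, -0.7, 4.7, 5.3], [0.03, -0.155, 0.01, -1.3, 9, 10], [0.045, -0.21, 0.01, -1.9, 13, 14.5], [0.065, -0.26, 0, -2.5, 17, 19], [0.085, -0.31, -0.02, -3.1, 21, 23.7], [0.105, -0.355, -0.04, -3.79, 25.5, 28.8], [0.125, -0.4, -0.06, -3.79, 25.5, 28.8], [0.1365, -0.4283, -0.085, -3.79, 25.5, 28.8], [0.1365, -0.4283, -0.11, -3.79, 25.5, 28.8], [0.1365, -0.4283, -0.115, -3.79, 25.5, 28.8], [0.1365, -0.4283, -0.115, -3.79, 25.5, 28.8]]}}

```text
time_s: 26.75
ee_pos: [590.4, -273.8, 62.1]
orientation: [-3.14, -0.007, -2.746]
ft_force: [-0.8, -0.2, 0.5]
opening: 1.0
grip_force: 0.0
```

Run:
```python
from go import *
tinbelow(); pick(592.6,-273.5,9,22.6)
```

```text
tin red rect ((584.16748046875, -277.0625305175781), (56.59563446044922, 29.320331573486328), 22.02821159362793) tool mean [ 8.5 -0.6 32.4]
t 26.8 at [ 591.1 -274.    63.2] force [ 0.6 -0.2  0. ] open 1.002 -> shift m [ 0.0015  0.0005 -0.0542] turn deg [ 0.28 -0.25 -0.07]
```

>>> {"fn": "step_arm", "kwargs": {"targets": [[0.0005, 0, -0.02, 0.2, -0.3, 0], [0.0005, 0, -0.042, 0.2, -0.3, 0], [0.0005, 0, -0.052, 0.2, -0.3, 0], [0.0005, 0, -0.0545, 0.2, -0.3, 0], [0.0005, 0, -0.0545, 0.2, -0.3, 0]]}}

```text
time_s: 27.42
ee_pos: [591.9, -274.4, 9.1]
orientation: [-3.139, 0.001, -2.746]
ft_force: [0.9, -0.9, -0.0]
opening: 1.002
grip_force: 0.0
```

>>> {"fn": "step_arm", "kwargs": {"hand": -1, "targets": [[0, 0, 0, 0, 0, 0], [0, 0, 0, 0, 0, 0], [0, 0, 0, 0, 0, 0], [0, 0, 0, 0, 0, 0], [0, 0, 0, 0, 0, 0], [0, 0, 0, 0, 0, 0]]}}

```text
time_s: 28.18
ee_pos: [591.7, -274.5, 8.6]
orientation: [-3.139, 0.001, -2.746]
ft_force: [0.8, -0.2, 4.7]
opening: 0.338
grip_force: 60.7
```

Run:
```python
from go import *
inhand(); place(45,-86.8,58,off=2.7)
```

```text
tool x 20 edges y [-14.9  14. ] mid -0.46
tool x 28 edges y [-15.   13.8] mid -0.59
top face tool z -21.2 x range [-19.2  35.5] end x max 35.8
t 28.23 at [ 591.7 -274.5    8.6] force [-0.1 -0.2  4.1] open 0.338 -> shift m [-0.1104  0.368   0.0979] turn deg [  3.62 -24.98 -28.84]
```

>>> {"fn": "step_arm", "kwargs": {"targets": [[0, 0, 0.03, 0, 0, 0], [-0.02, 0.01, 0.08, 0, 0, 0], [-0.05, 0.045, 0.11, 0.4, -2.6, -3], [-0.075, 0.09, 0.13, 0.9, -6.3, -7.2], [-0.095, 0.14, 0.14, 1.4, -10, -11.5], [-0.1104, 0.19, 0.15, 2, -14, -16], [-0.1104, 0.245, 0.15, 2.7, -19, -22], [-0.1104, 0.295, 0.145, 3.3, -23, -26.5], [-0.1104, 0.34, 0.13, 3.62, -25, -28.8], [-0.1104, 0.368, 0.115, 3.62, -25, -28.8], [-0.1104, 0.368, 0.098, 3.62, -25, -28.8], [-0.1104, 0.368, 0.098, 3.62, -25, -28.8]]}}

```text
time_s: 29.72
ee_pos: [478.5, 94.2, 103.9]
orientation: [-3.141, 0.431, 3.027]
ft_force: [-0.3, 0.2, -0.6]
opening: 0.341
grip_force: 60.2
```

Run:
```python
from go import *
tinpose(); place(38.5,-86.8,9.6,off=2.7)
```

```text
TCP deck [ 41.3 -86.4  56.8]
floor z -0.32 7278
rib -106.5 240 seen at -107.22 x 14.0
rib -67.5 203 seen at -67.95 x 13.0
rib -48.5 762 seen at -48.75 x 33.0
rib 9.5 1049 seen at 8.59 x 43.0
rib 67.5 1001 seen at 66.41 x 43.0
foot top x [-9.9 -0.2] z 19.5
tin y at x 14.0 -86.87
tin y at x 24.0 -86.82
tin y at x 34.0 -86.84
tin end x 6.0 top z 77.9
t 29.77 at [479.6  93.8 105. ] force [ 0.7  0.3 -0.8] open 0.337 -> shift m [ 0.0161 -0.0021 -0.0451] turn deg [-0.02 -0.17 -0.08]
```

>>> {"fn": "step_arm", "kwargs": {"targets": [[0.005, -0.001, -0.013, 0, -0.2, 0], [0.01, -0.0016, -0.027, 0, -0.2, 0], [0.0105, -0.002, -0.0285, 0, -0.2, 0], [0.012, -0.0022, -0.033, 0, -0.2, 0], [0.0135, -0.0025, -0.037, 0, -0.2, 0], [0.015, -0.0027, -0.041, 0, -0.2, 0], [0.0162, -0.0027, -0.045, 0, -0.2, 0], [0.0162, -0.0027, -0.045, 0, -0.2, 0], [0.0162, -0.0027, -0.045, 0, -0.2, 0]]}}

```text
time_s: 30.9
ee_pos: [497.1, 91.1, 61.1]
orientation: [3.14, 0.44, 3.025]
ft_force: [0.5, 0.1, -0.4]
opening: 0.339
grip_force: 60.2
```

Run:
```python
from go import *
tinpose(); place(35.7,-87,8.5,off=2.7)
```

```text
TCP deck [ 40.2 -87.3  10.1]
floor z -0.29 6073
rib -106.5 483 seen at -107.17 x 18.0
rib -67.5 510 seen at -67.98 x 18.0
rib -48.5 1093 seen at -48.92 x 30.0
rib 9.5 1577 seen at 8.49 x 42.0
foot top x [-9.9 -0.1] z 19.5
tin y at x 13.0 -87.72
tin y at x 23.0 -87.7
tin y at x 33.0 -87.7
tin end x 4.8 top z 31.1
t 30.95 at [497.1  91.1  61.2] force [-0.4  0.1 -0.8] open 0.341 -> shift m [-0.0035  0.0007 -0.0035] turn deg [-0.04  0.2  -0.07]
```

>>> {"fn": "step_arm", "kwargs": {"targets": [[0, 0, -0.001, 0, 0, 0], [-0.001, 0.0001, -0.0019, 0, 0, 0], [-0.002, 0.0002, -0.0026, 0, 0, 0], [-0.003, 0.0003, -0.0032, 0, 0, 0], [-0.0042, 0.0004, -0.0038, 0, 0, 0], [-0.0042, 0.0004, -0.0038, 0, 0, 0]]}}

```text
time_s: 31.7
ee_pos: [493.5, 91.5, 57.8]
orientation: [3.14, 0.441, 3.025]
ft_force: [0.8, 0.3, 1.5]
opening: 0.336
grip_force: 60.4
```

>>> {"fn": "step_arm", "kwargs": {"hand": -0.1, "targets": [[0, 0, 0, 0, 0, 0], [0, 0, 0, 0, 0, 0], [0, 0, 0, 0, 0, 0], [0, 0, 0, 0, 0, 0], [-0.008, 0.001, 0.018, 0, 0, 0], [-0.025, 0.003, 0.055, 0, 0, 0], [-0.046, 0.005, 0.1, 0, 0, 0], [-0.046, 0.02, 0.14, 0, 0, 0]]}}

```text
time_s: 32.7
ee_pos: [445.2, 111.1, 198.4]
orientation: [3.141, 0.439, 3.024]
ft_force: [1.0, -0.4, -0.1]
opening: 0.448
grip_force: 0.0
```

```bash
cat >> go.py <<'E'
def tab(off=2.7):
    s=ctrl.state(); f=cam("wrist"); B,o=deck(off=off); b=np.argwhere(green(f)>0)[:,::-1]
    q=(depth_pts(f,b)-o)@B; t=q[(q[:,2]>57)&(q[:,2]<66)&(abs(q[:,1])<25)]
    if len(t): print("tab top",len(t),"x",np.percentile(t[:,0],[1,99]).round(1),"y",np.percentile(t[:,1],[1,99]).round(1),"z",np.median(t[:,2]).round(1))
    k=q[(q[:,2]>22)&(q[:,2]<29)&(abs(q[:,1])<125)]
    for side,m in(("left",(k[:,1]>20)),("right",(k[:,1]<-20))):
        if m.sum()>30: print("bar",side,"x",np.percentile(k[m,0],[1,99]).round(1),"y",np.percentile(k[m,1],[1,99]).round(1))
    return f
E
python3 - <<'E'
from go import *
tins(); cv2.imwrite("pics/w5.png",tab()["image"][...,::-1]); place(130,0,90,off=2.7)
E
```

```text
TCP deck [ 49.4 -73.5 157.3]
floor z -0.22 4243
rib -106.5 378 seen at -107.04 x 43.0
rib -67.5 472 seen at -68.0 x 45.0
rib -48.5 489 seen at -48.72 x 44.0
rib -9.5 155 seen at -8.41 x 53.0
rib 9.5 574 seen at 9.2 x 41.0
rib 67.5 571 seen at 66.86 x 45.0
foot top x [-10.    0.1] z 19.6
on deck: centre [ 27.3 -87.7  29.6] x [ 1.  55.6] y [-102.3  -73.3]
on deck: centre [ 26.8 -29.8  29.7] x [ 0.5 54.6] y [-44.3 -15. ]
on deck: centre [35.9 27.9 29.8] x [ 0.3 74.4] y [13.5 43. ]
on deck: centre [36.4 85.8 29.8] x [ 1.  74.7] y [ 71.4 101.1]
tab top 236 x [132.  146.4] y [-3.1 10. ] z 61.6
bar left x [129.4 147.7] y [ 21.  116.9]
bar right x [109.8 148. ] y [-107.4  -21.8]
t 32.8 at [450.2 112.8 203.4] force [0.4 0.2 0.5] open 0.447 -> shift m [ 0.1043  0.0595 -0.0319] turn deg [-0.13  0.78 -0.14]
```

View pics/w5.png

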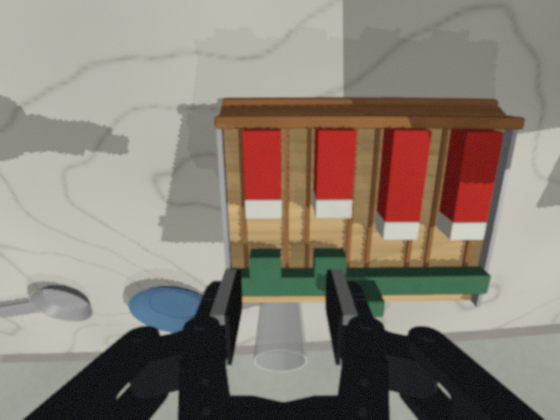

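All four tins lie in their lanes, ends at the foot: short at (263,165) and (335,165), long at (405,180) and (470,180). The keeper is still up the slope, with its tab at about (365,295) and joint about 2 mm.

>>> {"fn": "step_arm", "kwargs": {"hand": 0.4, "targets": [[0.04, 0.022, 0.005, 0, 0.4, 0], [0.08, 0.043, -0.005, 0, 0.78, 0], [0.1087, 0.0587, -0.019, 0, 0.78, 0], [0.1087, 0.0587, -0.019, 0, 0.78, 0], [0.1087, 0.0587, -0.019, 0, 0.78, 0]]}}

```text
time_s: 33.42
ee_pos: [554.5, 169.8, 177.1]
orientation: [-3.14, 0.424, 3.026]
ft_force: [-1.2, 1.3, 0.8]
opening: 0.701
grip_force: 0.0
```

Run:
```python
from go import *
cv2.imwrite("pics/w6.png",tab()["image"][...,::-1]); place(139.5,-0.2,35,off=2.7)
B,o=deck(off=2.7); print("TCP deck",(ctrl.state()["ee_pos"]-o)@B)
```

```text
tab top 1064 x [131.7 146.6] y [-10.9  10.4] z 61.5
bar left x [129.5 148.2] y [ 20.9 117.3]
bar right x [110.4 148.6] y [-117.2  -20.7]
t 33.48 at [554.6 169.7 177.7] force [ 0.1  0.3 -0.6] open 0.698 -> shift m [ 0.0316 -0.0014 -0.0521] turn deg [-0.01 -0.67 -0.05]
TCP deck [132.9662  -2.5158  95.517 ]
```

View pics/w6.png

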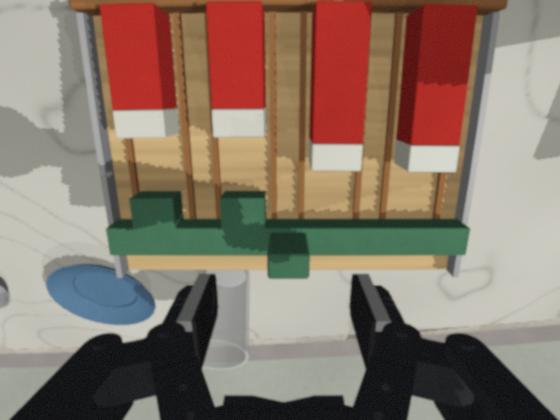

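The tab is at (288,255) between the open fingers' lines, centred at deck x = 139, y about 0. I will lower over it and grip.

>>> {"fn": "step_arm", "kwargs": {"targets": [[0.008, -0.0003, -0.012, 0, -0.6, 0], [0.016, -0.0006, -0.026, 0, -0.6, 0], [0.024, -0.0008, -0.04, 0, -0.6, 0], [0.0314, -0.001, -0.0515, 0, -0.6, 0], [0.0314, -0.001, -0.0515, 0, -0.6, 0], [0.0314, -0.001, -0.0515, 0, -0.6, 0]]}}

```text
time_s: 34.22
ee_pos: [587.0, 169.1, 126.7]
orientation: [3.141, 0.436, 3.025]
ft_force: [0.6, -0.8, -0.5]
opening: 0.703
grip_force: 0.0
```

Run:
```python
from go import *
place(139.2,0.2,35,off=2.7); B,o=deck(off=2.7); print("TCP deck",(ctrl.state()["ee_pos"]-o)@B); tab()
```

```text
t 34.23 at [587.  169.1 126.7] force [ 0.6 -0.8 -0.5] open 0.703 -> shift m [-0.0012 -0.0004 -0.0012] turn deg [-0.03 -0.01 -0.06]
TCP deck [140.7115   0.7085  35.6398]
tab top 2102 x [131.8 146.3] y [-11.2  10.6] z 61.6
bar left x [129.7 148.6] y [ 20.9 117.3]
bar right x [110.2 148.8] y [-117.5  -20.7]
```

>>> {"fn": "step_arm", "kwargs": {"hand": -1, "targets": [[-0.001, -0.0004, -0.0006, 0, 0, 0], [-0.001, -0.0004, -0.0006, 0, 0, 0], [-0.001, -0.0004, -0.0006, 0, 0, 0], [-0.001, -0.0004, -0.0006, 0, 0, 0], [-0.001, -0.0004, -0.0006, 0, 0, 0], [-0.001, -0.0004, -0.0006, 0, 0, 0]]}}

```text
time_s: 35.02
ee_pos: [586.0, 168.8, 126.8]
orientation: [3.141, 0.437, 3.026]
ft_force: [-4.6, -0.8, 5.7]
opening: 0.271
grip_force: 58.7
```

Run:
```python
from go import *
B,o=deck(off=2.7); s=ctrl.state(); print("TCP deck",(s["ee_pos"]-o)@B,"force deck",s["ft_force"]@B,s["opening"]*85,s["grip_force"]); tab(); print(-B[:,0]*36/1000)
```

```text
TCP deck [139.7813   0.2188  36.1001] force deck [-1.6135 -1.3627  7.0201] 23.062061109125324 58.70586812496185
tab top 2210 x [131.8 146.5] y [-11.7  11.3] z 61.5
bar left x [129.8 148.8] y [ 21.6 117.3]
bar right x [110.3 148.9] y [-117.4  -20.9]
[-0.0324  0.0038 -0.0152]
```

>>> {"fn": "step_arm", "kwargs": {"targets": [[-0.004, 0.0005, -0.0019, 0, 0, 0], [-0.009, 0.0011, -0.0042, 0, 0, 0], [-0.014, 0.0016, -0.0066, 0, 0, 0], [-0.019, 0.0022, -0.0089, 0, 0, 0], [-0.024, 0.0028, -0.0113, 0, 0, 0], [-0.028, 0.0033, -0.0131, 0, 0, 0], [-0.0297, 0.0035, -0.0139, 0, 0, 0], [-0.0297, 0.0035, -0.0139, 0, 0, 0]]}}

```text
time_s: 36.08
ee_pos: [556.5, 172.1, 112.9]
orientation: [3.141, 0.438, 3.025]
ft_force: [-3.4, -1.4, 5.7]
opening: 0.266
grip_force: 59.1
```

```bash
cat >> go.py <<'E'
def kp():
    B,o=deck(off=2.7); s=ctrl.state(); print("t",s["time_s"],"TCP deck",((s["ee_pos"]-o)@B).round(2),"force deck",(s["ft_force"]@B).round(1),s["grip_force"]); tab(); tins()
E
python3 -c "
from go import *
kp()"
```

```text
t 36.075 TCP deck [107.07   0.1   36.09] force deck [-0.5 -1.8  6.5] 59.090741872787476
tab top 2183 x [ 99.  113.6] y [-11.8  11.2] z 61.5
bar left x [ 97. 116.] y [ 21.6 117.3]
bar right x [ 77.6 116.3] y [-117.2  -21. ]
TCP deck [107.1   0.1  36.1]
floor z -0.15 11929
rib -67.5 1658 seen at -67.73 x 43.0
rib -48.5 58 seen at -49.83 x 83.0
rib -9.5 1532 seen at -10.04 x 41.0
rib 9.5 1589 seen at 9.23 x 42.0
rib 67.5 1718 seen at 66.87 x 42.0
foot top x [-9.5  0. ] z 19.7
on deck: centre [ 26.6 -29.4  29.7] x [ 0.9 55. ] y [-44.1 -14.9]
on deck: centre [35.1 28.4 29.8] x [ 1.  74.7] y [13.9 43.1]
on deck: centre [ 26.8 -86.8  29.6] x [ 1.1 55.3] y [-102.1  -72.6]
on deck: centre [35.7 85.7 29.8] x [ 1.3 75.2] y [ 71.5 101.1]
```

>>> {"fn": "step_arm", "kwargs": {"targets": [[-0.001, 0.0001, -0.0005, 0, 0, 0], [-0.002, 0.0002, -0.0009, 0, 0, 0], [-0.003, 0.0003, -0.0014, 0, 0, 0], [-0.0036, 0.0004, -0.0017, 0, 0, 0], [-0.0036, 0.0004, -0.0017, 0, 0, 0]]}}

```text
time_s: 36.8
ee_pos: [553.3, 172.5, 111.4]
orientation: [3.141, 0.438, 3.025]
ft_force: [-1.4, -2.4, 7.0]
opening: 0.267
grip_force: 59.0
```

```bash
python3 -c "
from go import *
kp()" | grep -v rib
```

```text
t 36.8 TCP deck [103.48   0.09  36.09] force deck [ 2.  -2.5  6.8] 59.00963366031647
tab top 2170 x [ 95.4 109.9] y [-11.8  11.2] z 61.6
bar left x [ 93.6 112.5] y [ 21.9 117.3]
bar right x [ 74.5 112.7] y [-117.3  -21. ]
TCP deck [103.5   0.1  36.1]
floor z -0.15 11682
foot top x [-9.5  0. ] z 19.6
on deck: centre [34.9 28.4 29.8] x [ 0.8 74.5] y [13.9 43.1]
on deck: centre [ 26.5 -29.3  29.7] x [ 0.8 55. ] y [-44.  -14.8]
on deck: centre [ 26.9 -86.8  29.6] x [ 1.1 55.3] y [-102.1  -72.5]
on deck: centre [35.6 85.8 29.8] x [ 1.2 75. ] y [ 71.5 101. ]
```

>>> {"fn": "step_arm", "kwargs": {"targets": [[-0.0005, 0.0001, -0.0002, 0, 0, 0], [-0.0009, 0.0001, -0.0004, 0, 0, 0], [-0.0009, 0.0001, -0.0004, 0, 0, 0]]}}

```text
time_s: 37.28
ee_pos: [552.4, 172.6, 111.0]
orientation: [3.141, 0.438, 3.025]
ft_force: [-2.5, -0.5, 5.7]
opening: 0.27
grip_force: 59.0
```

```bash
python3 -c "
from go import *
kp()" | grep -v rib
```

```text
t 37.275 TCP deck [102.52   0.09  36.11] force deck [ 0.3 -0.8  6.2] 59.035425782203674
tab top 2182 x [ 94.5 109. ] y [-11.8  11.2] z 61.6
bar left x [ 92.6 111.5] y [ 21.9 117.4]
bar right x [ 74.5 111.7] y [-117.3  -21. ]
TCP deck [102.5   0.1  36.1]
floor z -0.15 11624
foot top x [-9.5 -0.1] z 19.6
on deck: centre [ 26.6 -29.3  29.7] x [ 0.8 55.2] y [-44.  -14.8]
on deck: centre [35.  28.4 29.8] x [ 0.9 74.5] y [13.9 43.1]
on deck: centre [ 26.9 -86.8  29.6] x [ 1.2 55.3] y [-102.1  -72.5]
on deck: centre [35.6 85.8 29.8] x [ 1.2 75.1] y [ 71.5 101.1]
```

>>> {"fn": "step_arm", "kwargs": {"targets": [[-0.0005, 0.0001, -0.0002, 0, 0, 0], [-0.0005, 0.0001, -0.0002, 0, 0, 0], [-0.0005, 0.0001, -0.0002, 0, 0, 0]]}}

```text
time_s: 37.75
ee_pos: [551.9, 172.7, 110.8]
orientation: [3.141, 0.438, 3.025]
ft_force: [-1.5, -2.5, 4.9]
opening: 0.271
grip_force: 59.0
```

>>> {"fn": "step_arm", "kwargs": {"targets": [[-0.0005, 0.0001, -0.0002, 0, 0, 0], [-0.0005, 0.0001, -0.0002, 0, 0, 0], [-0.0005, 0.0001, -0.0002, 0, 0, 0]]}}

```text
time_s: 38.12
ee_pos: [551.6, 172.7, 110.7]
orientation: [3.141, 0.439, 3.025]
ft_force: [-0.3, -2.6, 5.9]
opening: 0.271
grip_force: 58.9
```

```bash
python3 -c "
from go import *
kp()" | grep -v rib
```

```text
t 38.125 TCP deck [101.67   0.12  36.12] force deck [ 2.5 -2.6  5.3] 58.855905532836914
tab top 2175 x [ 93.7 108.2] y [-11.8  11.2] z 61.5
bar left x [ 91.8 110.8] y [ 21.9 117.3]
bar right x [ 74.7 110.8] y [-117.3  -21. ]
TCP deck [101.6   0.1  36.1]
floor z -0.16 11599
foot top x [-9.6 -0.1] z 19.6
on deck: centre [ 26.6 -29.4  29.7] x [ 1.  55.1] y [-44.  -14.8]
on deck: centre [35.  28.4 29.8] x [ 0.8 74.6] y [14.  43.1]
on deck: centre [35.1 85.7 29.8] x [ 0.7 74.5] y [ 71.5 101.1]
on deck: centre [ 26.8 -86.8  29.6] x [ 1.  55.3] y [-102.2  -72.5]
```

>>> {"fn": "step_arm", "kwargs": {"targets": [[-0.0005, 0.0001, -0.0002, 0, 0, 0], [-0.0005, 0.0001, -0.0002, 0, 0, 0], [-0.0005, 0.0001, -0.0002, 0, 0, 0]]}}

```text
time_s: 38.6
ee_pos: [551.6, 172.7, 110.7]
orientation: [3.141, 0.439, 3.025]
ft_force: [1.2, -4.0, 6.0]
opening: 0.271
grip_force: 58.7
```

```bash
python3 -c "
from go import *
kp()" | grep -v rib
```

```text
t 38.6 TCP deck [101.61   0.12  36.13] force deck [ 4.1 -3.9  4.8] 58.68771493434906
tab top 2170 x [ 93.6 108. ] y [-11.7  11.2] z 61.6
bar left x [ 91.8 110.7] y [ 21.9 117.3]
bar right x [ 74.6 110.8] y [-117.3  -21. ]
TCP deck [101.7   0.1  36.1]
floor z -0.16 11576
foot top x [-9.6 -0.1] z 19.6
on deck: centre [ 26.7 -29.4  29.7] x [ 1.  55.2] y [-44.  -14.8]
on deck: centre [35.  28.4 29.8] x [ 0.8 74.5] y [13.9 43.1]
on deck: centre [35.1 85.7 29.8] x [ 0.7 74.4] y [ 71.5 101.1]
on deck: centre [ 26.8 -86.8  29.6] x [ 1.  55.3] y [-102.1  -72.5]
```

>>> {"fn": "step_arm", "kwargs": {"targets": [[-0.0005, 0.0001, -0.0002, 0, 0, 0], [-0.0009, 0.0001, -0.0004, 0, 0, 0], [-0.0009, 0.0001, -0.0004, 0, 0, 0], [-0.0009, 0.0001, -0.0004, 0, 0, 0]]}}

```text
time_s: 39.2
ee_pos: [551.6, 172.7, 110.7]
orientation: [3.141, 0.441, 3.024]
ft_force: [4.8, -4.3, 3.6]
opening: 0.267
grip_force: 58.6
```

Run:
```python
from go import *
B,o=deck(off=2.7); s=ctrl.state(); print("TCP deck",((s["ee_pos"]-o)@B).round(2),"force deck",(s["ft_force"]@B).round(1))
# gaps: lid upper end vs bar face, deck coords of white lid tops and green points near each lane
f=cam("wrist"); vv,uu=np.mgrid[0:420,0:560]; uv=np.c_[uu.ravel(),vv.ravel()]; uv=uv[f["range_z"][uv[:,1],uv[:,0]]>0]
q=(depth_pts(f,uv)-o)@B; g=green(f)[uv[:,1],uv[:,0]]>0
for y in (86,28,-29.5,-87.5):
    l=(abs(q[:,1]-y)<8); t=l&(abs(q[:,2]-29.8)<1.5)&~g&(q[:,0]>20)&(q[:,0]<100); b=l&g&(abs(q[:,2]-26)<1.5)
    print(y,"tin top end x",np.percentile(q[t,0],99).round(1),"bar from x",np.percentile(q[b,0],1).round(1) if b.any() else None)
```

```text
TCP deck [101.61   0.14  36.18] force deck [ 6.3 -3.7  1.1]
86 tin top end x 90.5 bar from x 94.2
28 tin top end x 90.9 bar from x 94.3
-29.5 tin top end x 71.1 bar from x 74.5
-87.5 tin top end x 71.2 bar from x 74.5
```

>>> {"fn": "step_arm", "kwargs": {"targets": [[0.0006, 0, 0.0003, 0, 0, 0], [0.0006, 0, 0.0003, 0, 0, 0]]}}

```text
time_s: 39.5
ee_pos: [551.5, 172.7, 110.7]
orientation: [3.141, 0.44, 3.024]
ft_force: [2.5, -3.9, 5.4]
opening: 0.269
grip_force: 58.9
```

>>> {"fn": "step_arm", "kwargs": {"hand": 0, "targets": [[0.0006, 0, 0.0003, 0, 0, 0], [0.0006, 0, 0.0003, 0, 0, 0], [0.0006, 0, 0.0003, 0, 0, 0], [0.0006, 0, 0.0003, 0, 0, 0], [-0.008, 0.001, 0.018, 0, 0, 0], [-0.025, 0.003, 0.055, 0, 0, 0], [-0.046, 0.005, 0.1, 0, 0, 0], [-0.046, 0.005, 0.14, 0, 0, 0], [-0.046, 0.005, 0.14, 0, 0, 0]]}}

```text
time_s: 40.62
ee_pos: [506.2, 179.1, 254.4]
orientation: [3.137, 0.444, 3.024]
ft_force: [0.2, -0.3, 0.3]
opening: 0.5
grip_force: 0.0
```

Run:
```python
from go import *
kp(); B,o=deck(off=2.7); f=cam("wrist"); cv2.imwrite("pics/w7.png",f["image"][...,::-1])
vv,uu=np.mgrid[0:420,0:560]; uv=np.c_[uu.ravel(),vv.ravel()]; uv=uv[f["range_z"][uv[:,1],uv[:,0]]>0]
q=(depth_pts(f,uv)-o)@B; g=green(f)[uv[:,1],uv[:,0]]>0
for y in (86,28,-29.5,-87.5):
    l=(abs(q[:,1]-y)<8); t=l&(abs(q[:,2]-29.8)<1.5)&~g&(q[:,0]>20)&(q[:,0]<100); b=l&g&(abs(q[:,2]-26)<1.5)
    print(y,"tin top end x",np.percentile(q[t,0],99).round(1),"bar from x",np.percentile(q[b,0],1).round(1) if b.any() else None)
```

```text
t 40.625 TCP deck [120.88   1.17 185.74] force deck [ 0.3 -0.2  0.1] 0.0
tab top 580 x [ 93.8 108.4] y [-12.1  11.1] z 61.5
bar left x [ 92.3 110. ] y [ 21.1 117.2]
bar right x [ 74.  110.6] y [-117.4  -20.8]
TCP deck [118.6   0.6 183.8]
floor z -0.19 5332
rib -67.5 546 seen at -68.02 x 42.0
rib -48.5 305 seen at -49.78 x 47.0
rib -9.5 481 seen at -9.98 x 43.0
rib 9.5 521 seen at 9.17 x 45.0
rib 48.5 284 seen at 48.76 x 47.0
rib 67.5 595 seen at 67.14 x 44.0
foot top x [-9.6 -0. ] z 19.6
on deck: centre [ 27.6 -87.2  29.6] x [ 1.2 55.5] y [-102.   -72.7]
on deck: centre [ 27.4 -29.6  29.7] x [ 1.3 55.1] y [-44.5 -14.9]
on deck: centre [36.5 28.7 29.8] x [ 0.8 74.5] y [14.2 43.3]
on deck: centre [36.5 86.1 29.9] x [ 0.6 74.5] y [ 71.7 101. ]
on counter: ((582.3515625, 449.81121826171875), (61.385841369628906, 2.79814076423645), 2.590045690536499)
86 tin top end x 90.8 bar from x 93.9
28 tin top end x 90.6 bar from x 94.0
-29.5 tin top end x 72.3 bar from x 74.4
-87.5 tin top end x 72.1 bar from x 74.3
```

View pics/w7.png

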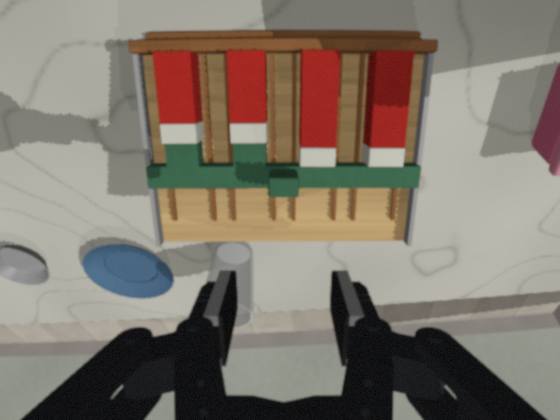

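The picture shows all four tins between the foot (row 47) and the keeper (row 175). The keeper's stepped face meets every white lid, and the gripper is clear. I hand in.

```bash
python3 -c "
from station import ctrl
print(ctrl.sign_off())"
```

```text
the job is handed in; nothing more can be done
None
```

I handed the job in at about 41 s: the two long tins are in the left pair of lanes and the two short ones in the right pair. All four are home at the foot, with the keeper bar pressed lightly on them (about 6 N at most) and released; the verdict has not been shown to me.

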